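# Roll a reagent bottle up the loading ramp into a bottle roller

### The arm

A 6-joint arm with a two-finger parallel gripper is mounted at the origin on the work surface. World frame = base frame: x ahead of the robot, y to its left, z up, the work surface at z = 0. Lengths are in m, angles in rad, forces in N, time in s.
With the tool pointing down it reaches from about 0.225 to 0.875 m from the base axis. Payload 3.4 kg.
Tool frame: the origin (TCP) lies midway between the tips of the shut fingers; the grasp point (between the pads) lies behind it (manip.grip_point_offset is the z of the grasp point in the tool frame, in m); z points along the fingers, x is the direction in which the jaws open and shut, and the axes are right-handed (so a half turn about z gives the same grasp; the last joint's range is limited). The gripper opens to 85 mm and grips with 20 to 120 N. Pads are 22 mm wide; open, the fingers measure 114 mm over their backs; the gripper's body (76 mm by 85 mm) begins 54 mm behind the grasp point. The pads swing forward as they close: fully open they stand 13 mm farther back than shut.
Start: joints at [-1.291, 0.276, 1.505, -0, 1.361, -0.121], TCP at [0.224, -0.529, 0.193] pointing down, gripper open.
Joint ranges: [-2.89, 2.89], [-0.75, 2.08], [0.22, 2.7], [-1.18, 4.32], [0.11, 2.71], [-2.7, 2.7]. Speed limits (rad/s): [2.57, 2.57, 3.14, 3.14, 3.14, 3.14].

### API

Orientations are given as a unit quaternion [w, x, y, z].
In Python, from rig import manip, eyes, recognise, regions_of, mark_of gives the robot as it stands.
- The arm moves only by the shell command python3 -m inch 'ROWS' [FORCE]. ROWS is JSON, a list of rows, each a list of 5 numbers: the gripper command: -1 is shut, 1 is fully open, values between are in proportion, then the shift along the tool's x, y, z in mm, then the turn about the tool's z in degrees. A call has 1 to 20 rows; each row shifts and turns the pose as measured when the row begins, along the tool's axes as they then stand; what a row does not reach is not made up. A row lasts 1/12 s, in which the tool goes at most 41.7 mm and 7.16 degrees, less where a joint would pass 70% of its speed; a pose out of reach is approached as far as the arm can. A call with a gripper value outside its range is refused whole. The fingers move at their own pace and stop on an object; FORCE is the grip in N (left out, the last holds). Time passes only in rows, so rows that do not move let the fingers close. It gives the time, the measured TCP pose, the force and the opening at its end, in the units of the state.
- manip.get_state(): the state, without advancing time (a new reading comes with each control period).
- eyes.get_image(name): name is "scene" or "top" or "wrist"; returns a dict with "frame" (400x640x3 uint8, red, green, blue), "K" (3x3 intrinsics, pixels), "k1" (the pictures are not rectified: a ray, as slopes to the right and down, at radius r is drawn at 1 + k1 r^2 times it, then the intrinsics apply), "rvec" (rotation vector, rad) and "tvec" (3), from world to camera coordinates, as OpenCV has them; the wrist camera has in their place "mount" (4x4, takes a point from camera to tool coordinates, whose origin is the TCP and whose axes are the tool frame's). Camera axes: x right, y down, z forward; pixel columns grow to the right and rows downward; lengths in m; the calibration is good to about 2 mm. A picture is of the moment at which its call begins: read the wrist's pose just before it. There is no depth.
- manip.sign_off(): hands the job in, once; it reports no verdict.
Trained networks look in a picture, given as the dict that the camera call returned (one of the last four; its "shot" number tells which), for a name from the list of things; names that differ only in an ending like _2 or _b are one class to them, and where a whole thing is asked for, a point or a joint stands for the part that bears it (a point fixed in the world has none). Each returns a list of dicts, best first, with "confidence" (0 to 1); they miss things now and then, are a little off and sometimes report something else, mostly with a low value. They report only what shows in the picture. A call takes as long as a camera call. They do not tell look-alikes from the thing itself.
- recognise(picture, target): "bbox" ([left, top, width, height] in pixels, round what is visible of it).
- regions_of(picture, target): "mask" (400x640 bool, what is visible of it) and "bbox" ([left, top, width, height] in pixels, round what is visible of it).
- mark_of(picture, target): "point" ([row, column] in pixels: a listed point, or the origin of a listed thing).
The state is a dict: "clock": time; "qpos": joint angles; "qd": joint speeds; "effort": joint torques, N m; "position": TCP position; "ee_rot": TCP orientation; "contact_force": force on the tool from outside, world axes, zero at the start; "moment": the same for the moment, N m; "width": finger opening in m.
Only numpy, scipy, OpenCV 4.12 (cv2) and the standard library are available. Lean on these libraries where they do the work, as an engineer would, in place of code of your own. Each camera call takes 0.05 s, during which the arm holds its last target.

### The job

Load the bottle that lies at the foot of the ramp into the bottle roller: with your fingers behind it, roll it slowly up the ramp and over the front roller until it drops into the trough between the two rollers, and never let it run back down. Then push gently on its cap end to slide it along the rollers until its base rests against the rubber buffer of the drive housing. Only push it, do not grip or lift it; leave everything else where it stands, and let go and stand clear at the end.

Things in the scene. Friction and masses are not known exactly. Their poses are not given: they have to be found in the camera images.
- bottle_centre (a point): The lying white bottle to load (0.25 to 0.5 kg, rigid, closed): point on its axis, mid-body. Body 62 mm in diameter and 105 mm long, then a cap 43 mm in diameter at one end. It lies along the rollers' direction (within 3 degrees at the start), base towards the drive housing, cap on the robot's side. It rolls freely on the ramp and stays put on the level landing.
- bottle: The same bottle: origin at bottle_centre, x axis along the bottle from cap to base (y and z turn as it rolls).
- bottle_base (a point): Centre of the bottle's flat base, on its axis, 52.5 mm from bottle_centre.
- bottle_cap (a point): Centre of the outer face of the cap (43 mm in diameter), on the bottle's axis, 85.5 mm from bottle_centre.
- roller: The bottle roller, fixed to the bench, origin at bench height. x runs along the rollers towards the drive housing (away from the robot at yaw 0), y is the way the bottle travels: level landing (y = -227 to -115 mm, surface at z = 6 mm), ramp (to y = 68 mm), rollers. z up. A lip 16 mm high closes the landing's low end at y = -227 mm.
- ramp: The ramp, sloping 8.5 degrees: origin on its upper surface at the foot (roller frame 0, -115, 6 mm), y up the slope, z square to the surface. 185 mm long, its top edge at y = 68, z = 33 mm in the roller frame. The bottle runs on two black plastic strips at x = +-30 mm; side flanges at x = +-107 mm stand 6 mm above the surface.
- trough (a point): Point on the axis of a seated bottle, half-way between the two fixed plastic-sleeved rollers (they do not turn): roller frame 0, 108, 55.5 mm. Rollers 30 mm in diameter, axes at y = 79 and 137 mm, tops at z = 35 mm, from x = -116 to 90 mm; bearing plate at x = -122 mm, 32 mm high; guard rail at y = 176 mm, z = 60 mm. Coming over the front roller the bottle drops 10 mm into the trough.
- end_buffer (a point): Centre of the face of the rubber buffer, 30 mm in diameter, the bottle's end stop: roller frame 88, 108, 52 mm, facing -x. It sits on the white drive housing (x = 92 to 197, y = 35 to 185 mm, 77 mm high, its knob to 93 mm). The seated bottle's base must rest against it; sliding the bottle along the rollers takes about 1 to 4 N.
- spare_bottle: a second bottle of the same kind standing upright on the bench, 62 mm diameter, 138 mm tall; origin at the centre of its underside
- vial_a: small capped tube standing on the bench on the robot's side of the ramp, 13 mm diameter, 44 mm tall; origin under its centre
- vial_b: another such tube, 13 mm diameter, 44 mm tall; origin under its centre
- tape: roll of tape lying flat on the bench beyond the landing's lip, 92 mm diameter, 19 mm high; origin under its centre
- marker: marker pen lying on the bench on the robot's side of the rollers, 125 mm long, 13 mm thick; origin on its underside, 45 mm from its tail; x axis along it
- forceps: steel forceps lying on the bench on the robot's side of the landing, 135 mm long, 8 mm high; origin under its centre; x axis along it
- vial_rack: rack of capped tubes standing behind the rear rail, 200 x 65 mm, 58 mm high; origin under its centre
- tip_box: closed box 81 x 119 mm, 67 mm high, standing on the bench beyond the landing's lip; origin under its centre
There are look-alikes about, which are no part of the job. Leave any yellow look-alike of the bottle alone.

How it is judged:
By the outcome, as a careful person would: the job done as asked, in the order asked, and still so for the second after the job is handed in, with the robot touching nothing.
It also fails if it takes over 48 s, if anything falls off the work surface, if the arm or the gripper's body presses on something with over 40 N, if the wrist force passes 120 N, or if a joint passes its speed limit or range.

## Working session

There is one attempt and no reset: what is moved stays moved. The work goes in short steps, Python scripts to look and compute and a shell command to move; the robot and the scene stay as the last step left them, time stands still between calls to the robot, and variables do not carry over. Pictures are saved under pics/ and viewed, and the job is handed in when it is done.

```bash
mkdir -p pics; ls; cat > h.py <<'E'
import numpy as np,cv2
from rig import manip, eyes, recognise, regions_of, mark_of
def save(p,n): cv2.imwrite('pics/'+n,cv2.cvtColor(p['frame'],cv2.COLOR_RGB2BGR))
def ray(p,uv):
    K=np.array(p['K']);k1=p['k1']
    x=np.array([(uv[0]-K[0,2])/K[0,0],(uv[1]-K[1,2])/K[1,1]]);d=x.copy()
    for _ in range(20): d=x/(1+k1*(d@d))
    R=cv2.Rodrigues(np.array(p['rvec'],float))[0];t=np.array(p['tvec'],float).ravel()
    return -R.T@t, R.T@np.array([d[0],d[1],1])
def atz(p,uv,z):
    o,v=ray(p,uv); return o+v*(z-o[2])/v[2]
def proj(p,X):
    X=np.atleast_2d(X)
    K=np.array(p['K']);R=cv2.Rodrigues(np.array(p['rvec'],float))[0];t=np.array(p['tvec'],float).ravel()
    c=X@R.T+t; d=c[:,:2]/c[:,2:]; r2=(d**2).sum(1,keepdims=True); d=d*(1+p['k1']*r2)
    return d@K[:2,:2].T+K[:2,2]
E
python3 - <<'E'
from h import *
for n in ['scene','top']:
    p=eyes.get_image(n); save(p,n+'0.png')
    print(n,p['rvec'],p['tvec'],p['K'],p['k1'])
    for t in ['bottle_centre','bottle_base','bottle_cap','roller','ramp','trough','end_buffer','spare_bottle']:
        print(t,[(np.round(m['point']),round(m['confidence'],2)) for m in mark_of(p,t)][:4])
print(manip.get_state(), manip.grip_point_offset)
E
```

```text
pics
scene [ 1.72578858  1.87435863 -0.75371756] [ 0.11118222 -0.34423974  1.44620063] [[445.24581976   0.         318.84992351]
 [  0.         445.24581976 193.57987798]
 [  0.           0.           1.        ]] 0.0019443847764258034
bottle_centre [(array([157., 167.]), 0.84), (array([283., 212.]), 0.78), (array([199., 277.]), 0.75), (array([132., 261.]), 0.55)]
bottle_base [(array([145., 165.]), 0.82), (array([147., 258.]), 0.75), (array([287., 236.]), 0.7), (array([213., 271.]), 0.65)]
bottle_cap [(array([111., 264.]), 0.97), (array([282., 171.]), 0.77), (array([176., 288.]), 0.7), (array([179., 180.]), 0.62)]
roller [(array([215., 340.]), 0.83)]
ramp [(array([209., 295.]), 0.8)]
trough [(array([208., 386.]), 0.82), (array([177., 237.]), 0.67)]
end_buffer [(array([241., 382.]), 0.74)]
spare_bottle [(array([273., 308.]), 0.71)]
top [ 2.10280869 -2.13498782  0.19196918] [-0.04700748  0.51216057  1.0696557 ] [[381.11096403   0.         316.74960844]
 [  0.         381.11096403 203.34753443]
 [  0.           0.           1.        ]] -0.031813570192140615
bottle_centre [(array([286.,
[... 529 characters left out ...]
y([145., 327.]), 0.64)]
{'clock': 0.9, 'qpos': array([-1.29098811e+00,  2.75846753e-01,  1.50491038e+00, -4.37786353e-06,
        1.36070963e+00, -1.21011938e-01]), 'qd': array([-0.00033179,  0.00067527, -0.00029217,  0.00053284,  0.00024984,
       -0.00096734]), 'effort': array([ 5.54675444e-04, -4.16635931e+01, -2.46101242e+01, -4.37611163e-05,
        4.04704656e-05,  1.64922574e-05]), 'position': array([ 0.22434352, -0.52945457,  0.19325426]), 'ee_rot': array([ 4.24683378e-05,  8.33718914e-01, -5.52189069e-01,  4.65108400e-05]), 'contact_force': array([-1.09484284,  0.3290625 ,  0.76345495]), 'moment': array([ 0.03791766, -0.02243382,  0.05303611]), 'width': 0.08529184311279789} -0.0187
```

View pics/scene0.png

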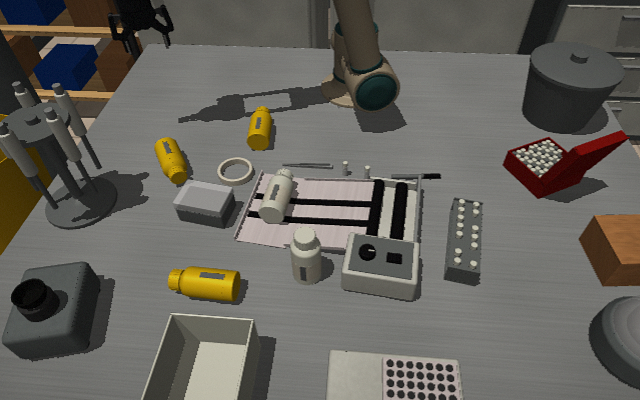

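View pics/top0.png

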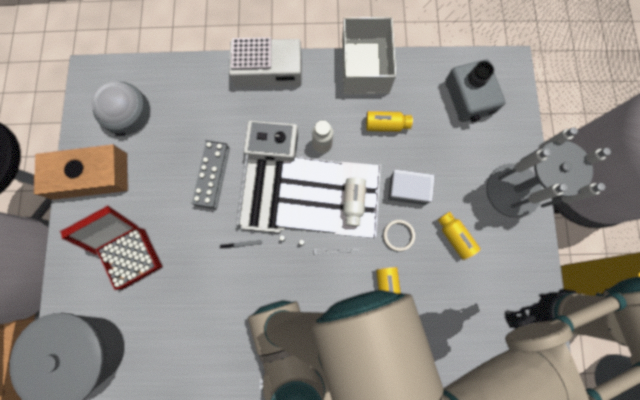

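```bash
cat >> h.py <<'E'
def toW(P,pose):
    x,y,a=pose;P=np.atleast_2d(np.array(P,float));c,s=np.cos(a),np.sin(a)
    return np.c_[x+c*P[:,0]-s*P[:,1],y+s*P[:,0]+c*P[:,1],P[:,2]]
def toR(W,pose):
    x,y,a=pose;W=np.atleast_2d(W);c,s=np.cos(a),np.sin(a);d=W[:,:2]-[x,y]
    return np.c_[c*d[:,0]+s*d[:,1],-s*d[:,0]+c*d[:,1],W[:,2]]
def tri(ps,uvs):
    A=np.zeros((3,3));b=np.zeros(3)
    for p,uv in zip(ps,uvs):
        o,v=ray(p,uv);v/=np.linalg.norm(v);M=np.eye(3)-np.outer(v,v);A+=M;b+=M@o
    return np.linalg.solve(A,b)
E
python3 - <<'E'
from h import *
import json
from scipy.optimize import least_squares
ps={n:eyes.get_image(n) for n in ['scene','top']}
obs={'scene':dict(roller=(340,215),ramp=(295,209),trough=(386,208),end_buffer=(382,241)),
'top':dict(roller=(302,197),ramp=(342,198),trough=(265,188),end_buffer=(268,157))}
L=dict(roller=(0,0,0),ramp=(0,-.115,.006),trough=(0,.108,.0555),end_buffer=(.088,.108,.052))
def f(q): return np.concatenate([(proj(ps[n],toW(L[k],q))[0]-np.array(obs[n][k])) for n in ps for k in L])
r=least_squares(f,[.5,-.0,0],loss='soft_l1');print(r.x,np.round(r.fun.reshape(-1,2),1))
q=r.x
for n,box in [('top',(220,100,400,250)),('scene',(220,90,450,310))]:
    p=ps[n];print({k:np.array(p[k]).tolist() for k in []})
    pickle=None
    np.savez('cam_%s.npz'%n,**{k:np.array(p[k]) for k in ['K','k1','rvec','tvec','frame']})
    S=800/(box[2]-box[0]);S=min(S,600/(box[3]-box[1]))
    im=cv2.resize(cv2.cvtColor(p['frame'],cv2.COLOR_RGB2BGR)[box[1]:box[3],box[0]:box[2]],None,fx=S,fy=S,interpolation=cv2.INTER_CUBIC)
    cv2.imwrite('pics/raw_%s.png'%n,im)
    def line(pts,c):
        u=(proj(p,toW(pts,q))+.5-[box[0],box[1]])*S
        cv2.polylines(im,[np.round(u).astype(int)],False,c,1)
    for sx in(-.107,.107): line([(sx,-.227,.022),(sx,-.115,.012),(sx,.068,.039)],(0,0,255))
    line([(-.107,-.227,.022),(.107,-.227,.022)],(0,0,255))
    line([(-.107,.068,.033),(.107,.068,.033)],(0,255,0))
    for y in(.079,.137): line([(-.116,y,.035),(.09,y,.035)],(0,255,255))
    line([(.092,.035,.077),(.197,.035,.077),(.197,.185,.077),(.092,.185,.077),(.092,.035,.077)],(255,0,0))
    for x in(-.03,.03): line([(x,-.227,.006),(x,-.115,.006),(x,.068,.033)],(255,0,255))
    cv2.imwrite('pics/ov_%s.png'%n,im)
# bottle
print('bottle', [tri([ps['scene'],ps['top']],[a,b]) for a,b in [((277,199),(353,197)),((271,213),(355,179)),((288,176),(347,226))]])
print(manip.get_state()['clock'])
E
```

```text
[ 0.54788906 -0.01092579 -0.11937842] [[ 0.   1.7]
 [-1.2 -0.8]
 [ 0.9  0.1]
 [ 0.4 -1.6]
 [ 0.5 -2.1]
 [-2.2  0.2]
 [ 0.2 -0.8]
 [ 1.2  2. ]]
{}
{}
bottle [array([ 0.53177121, -0.16373628,  0.03375174]), array([ 0.58442735, -0.16973725,  0.04300126]), array([ 0.44617248, -0.14642483,  0.02805676])]
1.0
```

View pics/ov_top.png

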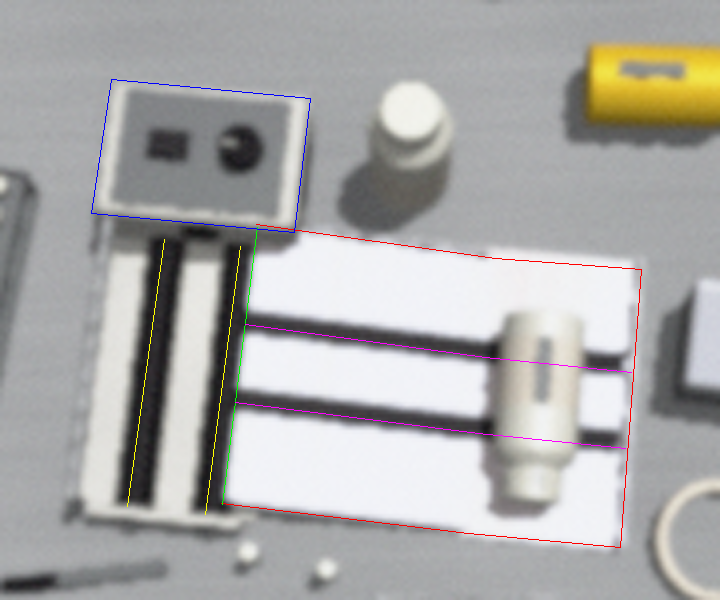

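View pics/ov_scene.png

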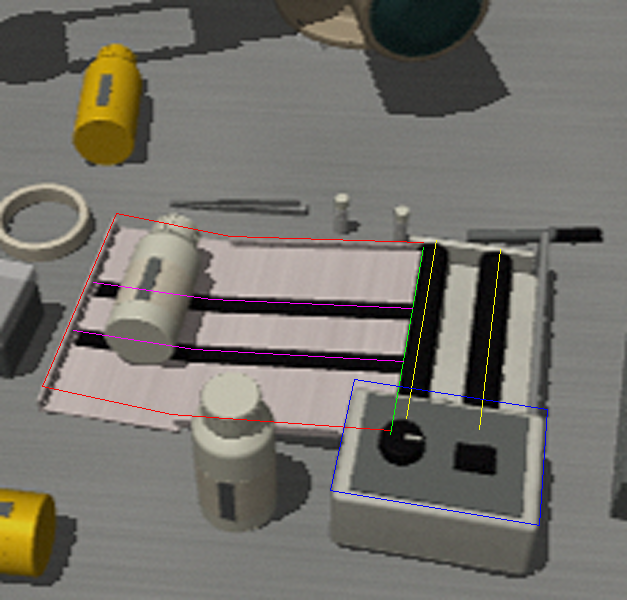

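```bash
python3 - <<'E'
import numpy as np,cv2
f=np.load('cam_top.npz')['frame'][...,::-1]
im=cv2.resize(f[145:245,235:335],None,fx=6,fy=6,interpolation=cv2.INTER_CUBIC)
for k in range(0,100,10): cv2.putText(im,str(235+k),(k*6,8),0,.3,(0,0,255),1);cv2.putText(im,str(145+k),(0,k*6),0,.3,(0,0,255),1)
cv2.imwrite('pics/z1.png',im)
f=np.load('cam_scene.npz')['frame'][...,::-1]
im=cv2.resize(f[160:270,225:440],None,fx=3.7,fy=3.7,interpolation=cv2.INTER_CUBIC)
for k in range(0,215,20): cv2.putText(im,str(225+k),(int(k*3.7),8),0,.3,(0,0,255),1)
for k in range(0,110,10): cv2.putText(im,str(160+k),(0,int(k*3.7)),0,.3,(0,0,255),1)
cv2.imwrite('pics/z2.png',im)
E
```

```text
(no output)
```

View pics/z1.png

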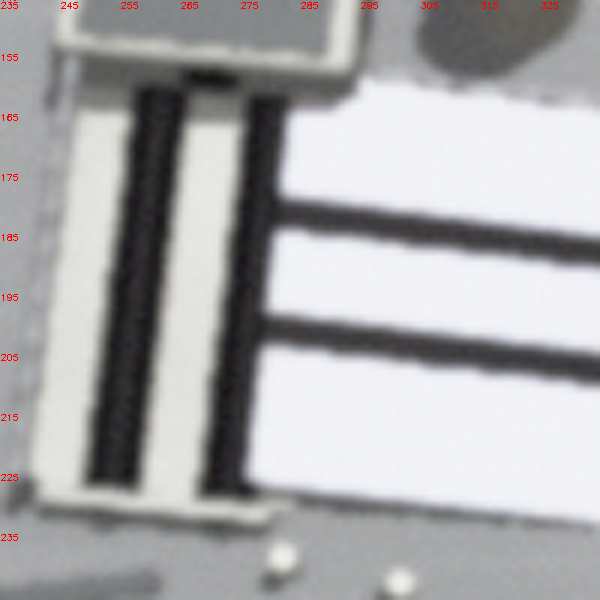

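View pics/z2.png

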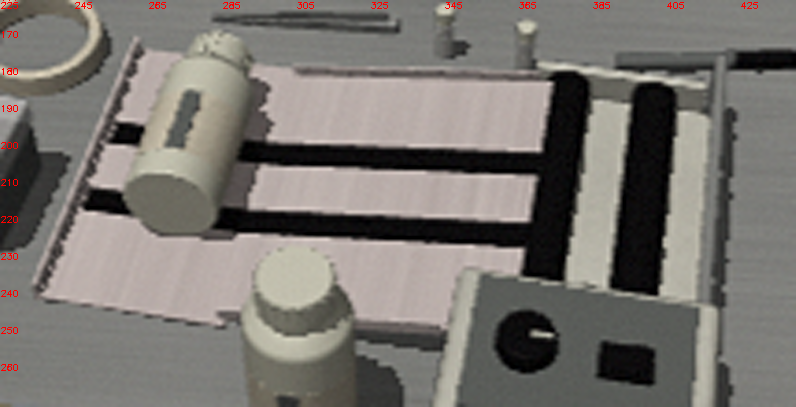

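```bash
cat >> h.py <<'E'
def cams():
    o={}
    for n in ['scene','top']:
        z=np.load('cam_%s.npz'%n); o[n]={k:z[k] for k in z.files}; o[n]['k1']=float(o[n]['k1'])
    return o
E
cat > fit.py <<'E'
from h import *
from scipy.optimize import least_squares
ps=cams()
s=lambda a,b:((.03*a,b[0],b[1]))
strip=lambda x:((x,-.115,.006),(x,.068,.033))
rr=lambda y:((-.116,y,.035),(.09,y,.035))
edge=((-.107,.068,.033),(.107,.068,.033))
F=[('top',strip(.03),[(281.7,180),(335,186.7)]),('top',strip(-.03),[(278.7,199.5),(335,206.3)]),
('top',edge,[(282.8,163.3),(275.5,226.7)]),('top',rr(.137),[(253.7,226),(261.8,161.7)]),
('scene',strip(-.03),[(372.3,203.8),(289.9,200.5)]),('scene',strip(.03),[(368.2,223.2),(289.9,218.9)]),
('scene',rr(.137),[(398.2,214)]),]
PT=[('top',(-.116,.137,.025),(253.7,226)),('scene',(.092,.035,.077),(350.7,232.4)),('scene',(.092,.185,.077),(419,243)),
('scene',(-.107,-.227,.022),(262.3,170.3)),('scene',(.107,-.227,.022),(235.3,238.4)),
('top',(.092,.035,.077),(293.3,156.8)),('top',(.092,.185,.077),(244,153.5))]
def f(q):
    r=[]
    for n,(a,b),pts in F:
        A,B=proj(ps[n],toW([a,b],q));d=(B-A)/np.linalg.norm(B-A)
        for p in pts:
            e=np.array(p)-.4-A; r.append(d[0]*e[1]-d[1]*e[0])
    for n,P,p in PT: r+=list(proj(ps[n],toW(P,q))[0]-np.array(p)+.4)
    return np.array(r)
r=least_squares(f,[.548,-.011,-.119],loss='soft_l1')
print(r.x,np.degrees(r.x[2]));print(np.round(r.fun,1))
print('sig',np.sqrt(np.diag(np.linalg.inv(r.jac.T@r.jac))))
q=r.x
# bottle: bottle top cols
B=[tri([ps['scene'],ps['top']],[a,b]) for a,b in [((277,199),(353,197)),((271,213),(355,179)),((288,176),(347,226))]]
print(np.round(toR(B,q),4))
for z,n,uv in [(.037,'top',(353,197)),(.037,'top',(355,179)),(.037,'top',(347,226))]: print(np.round(toR(atz(ps[n],uv,z),q),4))
E
python3 fit.py
```

```text
[ 0.55201461 -0.01248183 -0.10833925] -6.207381803704719
[-0.1 -0.1 -0.2 -0.4 -0.6 -0.5  1.1  1.1 -0.3 -0.5 -0.1 -0.6  0.6 -0.5
  0.  -1.5 -2.1  1.4 -2.4 -1.5 -0.5 -1.  -4.6  0.2 -0.1 -1.2 -1.2]
sig [0.00098772 0.00116834 0.00765842]
[[-0.0038 -0.1526  0.0338]
 [ 0.0492 -0.1528  0.043 ]
 [-0.0907 -0.1446  0.0281]]
[[-0.0047 -0.1516  0.037 ]]
[[ 0.0508 -0.1534  0.037 ]]
[[-0.0928 -0.1407  0.037 ]]
```

```bash
cat >> h.py <<'E'
Q=np.array([.5520,-.0125,-.1083])
from scipy.spatial.transform import Rotation as Rot
def go(target=None,yaw=0.,s=None):
    """roller-frame target (m) of TCP -> shift in tool axes mm as the tool stands; also turn deg"""
    s=s or manip.get_state()
    w=s['ee_rot'];R=Rot.from_quat([w[1],w[2],w[3],w[0]]).as_matrix()
    a=np.degrees(np.arctan2(R[1,0],R[0,0])-Q[2])
    print('t %.2f'%s['clock'],'tcp roller mm',np.round(toR(s['position'],Q)[0]*1e3,1),'toolx yaw in roller %.2f'%a,'tilt',np.round(R[:2,2],3),'F',np.round(toR(s['contact_force']+np.r_[Q[:2],0],Q)[0],1),'w %.1f'%(s['width']*1e3))
    if target is not None:
        d=R.T@(toW(target,Q)[0]-s['position'])*1e3
        print(' tool shift',np.round(d,1),'turn',round((a-yaw+180)%360-180,2))
E
python3 - <<'E'
from h import *
go((-.004,-.207,.15))
p=eyes.get_image('wrist');print(np.round(p['mount'],3));save(p,'w0.png')
ps=cams()
for k,uv,z in [('spare top',(322.5,127),.138),('vial',(282,238),.044),('vial2',(301,243),.044),('tipbox',(412,183),.067),('yellow',(389,275),.06),('tape',(399,235),.019)]:
    print(k,np.round(toR(atz(ps['top'],uv,z),Q),3),np.round(atz(ps['top'],uv,z),3))
E
```

```text
t 1.00 tcp roller mm [-269.8 -549.4  193.3] toolx yaw in roller -60.83 tilt [ 0. -0.] F [ 0.3 -0.5 -0.6] w 85.0
 tool shift [-169.4 -399.    43.2] turn -60.83
[[ 1.    -0.    -0.    -0.001]
 [ 0.     0.964  0.266 -0.068]
 [ 0.    -0.266  0.964 -0.182]
 [ 0.     0.     0.     1.   ]]
spare top [[ 0.166 -0.044  0.138]] [ 0.712 -0.075  0.138]
vial [[-0.146  0.044  0.044]] [0.412 0.047 0.044]
vial2 [[-0.155 -0.012  0.044]] [ 0.396 -0.008  0.044]
tipbox [[ 0.046 -0.317  0.067]] [ 0.564 -0.333  0.067]
yellow [[-0.223 -0.268  0.06 ]] [ 0.301 -0.254  0.06 ]
tape [[-0.103 -0.297  0.019]] [ 0.418 -0.297  0.019]
```

```bash
python3 - <<'E'
import numpy as np,cv2
f=np.load('cam_top.npz')['frame'][...,::-1]
im=cv2.resize(f[160:245,320:420],None,fx=7,fy=7,interpolation=cv2.INTER_CUBIC)
cv2.imwrite('pics/zb.png',im)
E
```

```text
(no output)
```

View pics/zb.png

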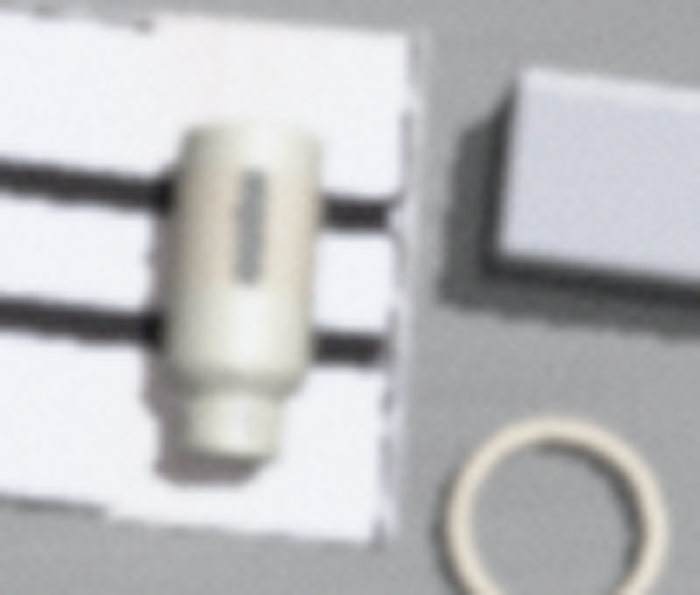

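White bottle lying on the landing: top px (353,197), chosen. Its look-alikes are the yellow ones at (389,280), (460,237) and (389,121), and the standing white spare at (322,130). The close crop shows it is white, on the landing, cap towards the robot.

```bash
python3 -m inch '[[0.4,-14,-33,0,0],[0.4,-14,-33,0,0],[0.4,-14,-33,0,0],[0.4,-14,-33,0,0],[0.4,-14,-33,0,0],[0.4,-14,-33,0,0],[0.4,-14,-33,0,0],[0.4,-14,-33,0,0],[0.4,-14,-33,0,0],[0.4,-14,-33,0,0],[0.4,0,0,0,-7],[0.4,0,0,0,-7],[0.4,0,0,0,-7],[0.4,0,0,0,-7],[0.4,0,0,0,-7],[0.4,0,0,0,-7],[0.4,0,0,0,-7],[0.4,0,0,0,-6],[0.4,0,0,0,-5],[0.4,0,0,0,0]]' 20
python3 - <<'E'
from h import *
go((-.004,-.207,.12))
ps=cams()
for uv in [(356,177.9),(353.1,225.7),(353,197)]: print(np.round(toR(atz(ps['top'],uv,.037),Q)*1e3,1))
E
```

```text
clock: 2.72
position: [0.4874, -0.2606, 0.1919]
ee_rot: [0.002, 0.999, -0.05, 0.002]
contact_force: [0.1, 0.1, 0.5]
width: 0.0597
t 2.72 tcp roller mm [ -37.4 -253.6  191.9] toolx yaw in roller 0.42 tilt [ 0.004 -0.004] F [0.1 0.1 0.5] w 59.7
 tool shift [ 33.5 -46.6  71.9] turn 0.42
[[  54.5 -156.1   37. ]]
[[ -90.2 -158.4   37. ]]
[[  -4.7 -151.6   37. ]]
```

```bash
python3 -m inch '[[0.4,11,-15,20,0],[0.4,11,-15,20,0],[0.4,10,-14,20,0],[0.4,0,0,10,0],[0.4,0,0,0,0]]'
python3 - <<'E'
from h import *
go((-.004,-.208,.12))
p=eyes.get_image('top');save(p,'t1.png')
cv2.imwrite('pics/t1c.png',cv2.resize(cv2.cvtColor(p['frame'],cv2.COLOR_RGB2BGR)[130:280,260:460],None,fx=4,fy=4,interpolation=cv2.INTER_CUBIC))
p=eyes.get_image('wrist');save(p,'w1.png')
E
```

```text
clock: 3.13
position: [0.5269, -0.2212, 0.1215]
ee_rot: [0.004, 0.998, -0.058, 0.005]
contact_force: [-0.4, -0.3, -0.7]
width: 0.0598
t 3.13 tcp roller mm [  -2.4 -210.2  121.5] toolx yaw in roller -0.41 tilt [ 0.009 -0.008] F [-0.3 -0.3 -0.7] w 59.8
 tool shift [-1.7 -2.2  1.5] turn -0.41
```

View pics/t1c.png

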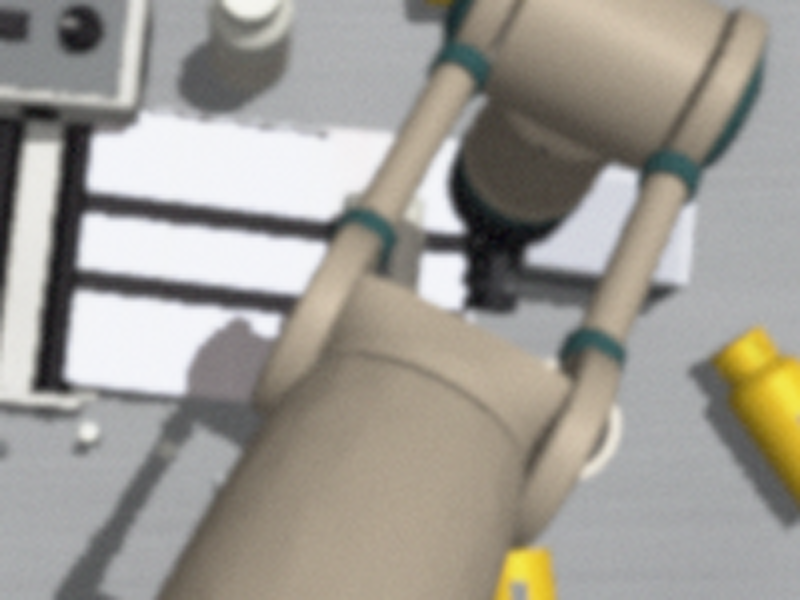

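View pics/w1.png

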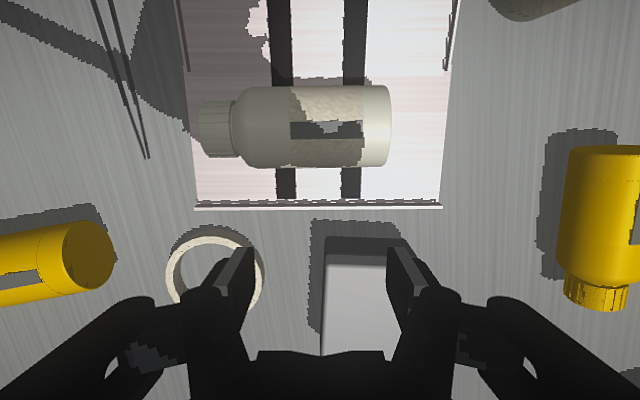

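```bash
cat >> h.py <<'E'
def wray(p,s,uv):
    K=np.array(p['K']);x=np.array([(uv[0]-K[0,2])/K[0,0],(uv[1]-K[1,2])/K[1,1]]);d=x.copy()
    for _ in range(20): d=x/(1+p['k1']*(d@d))
    w=s['ee_rot'];R=Rot.from_quat([w[1],w[2],w[3],w[0]]).as_matrix();M=np.array(p['mount'])
    o=s['position']+R@M[:3,3]; v=R@M[:3,:3]@np.array([d[0],d[1],1]); return o,v
def watz(p,s,uv,z):
    o,v=wray(p,s,uv); return toR(o+v*(z-o[2])/v[2],Q)[0]*1e3
E
python3 - <<'E'
from h import *
s=manip.get_state();p=eyes.get_image('wrist')
for uv,z in [((445,205),.022),((195,205),.022),((280,0),.0),((281,150),.006),((349,190),.006),((315,86),.037),((315,167),.037),((390,126),.037),((191,126),.037)]: print(uv,np.round(watz(p,s,uv,z),1))
for t in ['bottle_centre','bottle_base','bottle_cap']:
  for m in mark_of(p,t)[:3]: print(t,np.round(m['point']),round(m['confidence'],2),np.round(watz(p,s,m['point'][::-1],.037),1))
E
```

```text
(445, 205) [ 111. -224.   22.]
(195, 205) [-111.1 -221.6   22. ]
(280, 0) [-31.5 -56.    0. ]
(281, 150) [ -35.  -175.7    6. ]
(349, 190) [  26.6 -213.2    6. ]
(315, 86) [  -3.8 -123.9   37. ]
(315, 167) [  -4.6 -186.1   37. ]
(390, 126) [  55.1 -154.1   37. ]
(191, 126) [-101.3 -153.    37. ]
bottle_centre [207. 604.] 0.96 [ 238.4 -223.1   37. ]
bottle_centre [125. 310.] 0.93 [  -8.3 -152.9   37. ]
bottle_centre [266.  35.] 0.77 [-248.6 -270.7   37. ]
bottle_base [130. 382.] 0.95 [  48.9 -157.    37. ]
bottle_base [251.  90.] 0.82 [-199.2 -257.4   37. ]
bottle_base [145. 617.] 0.61 [ 237.1 -171.    37. ]
bottle_cap [129. 207.] 0.82 [ -89.2 -155.6   37. ]
bottle_cap [298. 592.] 0.56 [ 247.5 -309.8   37. ]
```

```bash
python3 -m inch '[[0.4,0,-1,18,-0.4],[0.4,0,-1,18,0],[0.4,0,0,18,0],[0.4,0,0,18,0],[0.4,0,0,12,0],[0.4,0,0,8,0],[0.4,0,0,5,0],[0.4,0,0,0,0]]'
python3 - <<'E'
from h import *
go((-.004,-.208,.02))
p=eyes.get_image('wrist');save(p,'w2.png')
p=eyes.get_image('scene');cv2.imwrite('pics/s2.png',cv2.resize(cv2.cvtColor(p['frame'],cv2.COLOR_RGB2BGR)[120:280,220:440],None,fx=3.6,fy=3.6,interpolation=cv2.INTER_CUBIC))
E
```

```text
clock: 4.1
position: [0.5353, -0.2292, 0.0333]
ee_rot: [0.01, 0.998, -0.058, 0.016]
contact_force: [0.8, 0.4, -0.1]
width: 0.0599
t 4.10 tcp roller mm [   6.8 -217.2   33.3] toolx yaw in roller -0.40 tilt [ 0.031 -0.021] F [ 0.8  0.5 -0.1] w 59.9
 tool shift [-11.3  -9.4  12.8] turn -0.4
```

View pics/s2.png

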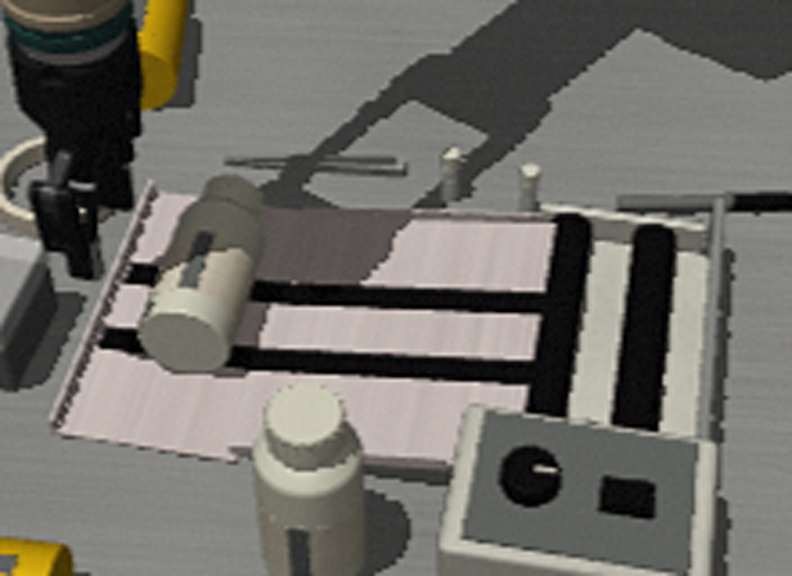

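View pics/w2.png

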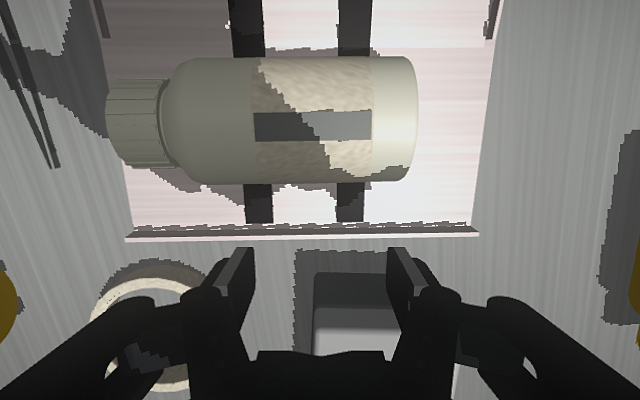

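```bash
python3 -m inch '[[0.4,-4,-4,-3,0],[0.4,-4,-4,-3,0],[0.4,-3,-3,0,0],[0.4,0,0,3,0],[0.4,0,0,3,0],[0.4,0,0,3,0],[0.4,0,0,3,0],[0.4,0,0,0,0]]'
python3 - <<'E'
from h import *
go((-.004,-.208,.02))
E
```

```text
clock: 4.87
position: [0.5278, -0.2169, 0.0315]
ee_rot: [0.012, 0.998, -0.057, 0.02]
contact_force: [-0.7, 0.6, -0.4]
width: 0.0593
t 4.87 tcp roller mm [  -2.  -205.8   31.5] toolx yaw in roller -0.36 tilt [ 0.039 -0.026] F [-0.8  0.5 -0.4] w 59.3
 tool shift [-2.5  2.  11.4] turn -0.36
```

```bash
python3 -m inch '[[0.4,-1,0,4,0],[0.4,-1,0,4,0],[0.4,0,0,4,0],[0.4,0,0,0,0],[0.4,0,0,0,0]]'
python3 - <<'E'
from h import *
go((-.004,-.206,.02))
E
```

```text
clock: 5.28
position: [0.5258, -0.2171, 0.0168]
ee_rot: [0.011, 0.998, -0.058, 0.019]
contact_force: [0.3, 1.0, 0.4]
width: 0.0596
t 5.28 tcp roller mm [  -3.9 -206.2   16.8] toolx yaw in roller -0.38 tilt [ 0.037 -0.025] F [0.2 1.  0.4] w 59.6
 tool shift [ 0.  -0.2 -3.2] turn -0.38
```

```bash
python3 -m inch '[[0.4,0,-4,-0.3,0.0],[0.4,0,-4,-0.3,0.0],[0.4,0,-4,-0.3,0],[0.4,0,-4,-0.3,0],[0.4,0,-4,-0.3,0],[0.4,0,-4,-0.3,0],[0.4,0,-4,-0.3,0],[0.4,0,-4,-0.3,0]]'
python3 - <<'E'
from h import *
s=manip.get_state()
go((-.004,-.206,.02),s=s)
p=eyes.get_image('wrist');save(p,'w3.png')
p=eyes.get_image('scene');cv2.imwrite('pics/s3.png',cv2.resize(cv2.cvtColor(p['frame'],cv2.COLOR_RGB2BGR)[120:280,220:440],None,fx=3.6,fy=3.6,interpolation=cv2.INTER_CUBIC))
E
```

```text
clock: 5.95
position: [0.5298, -0.185, 0.0215]
ee_rot: [0.014, 0.998, -0.056, 0.02]
contact_force: [-1.8, -1.1, 4.4]
width: 0.0598
t 5.95 tcp roller mm [  -3.4 -173.9   21.5] toolx yaw in roller -0.20 tilt [ 0.038 -0.03 ] F [-1.6 -1.3  4.4] w 59.8
 tool shift [-0.6 32.1  2.4] turn -0.2
```

View pics/s3.png

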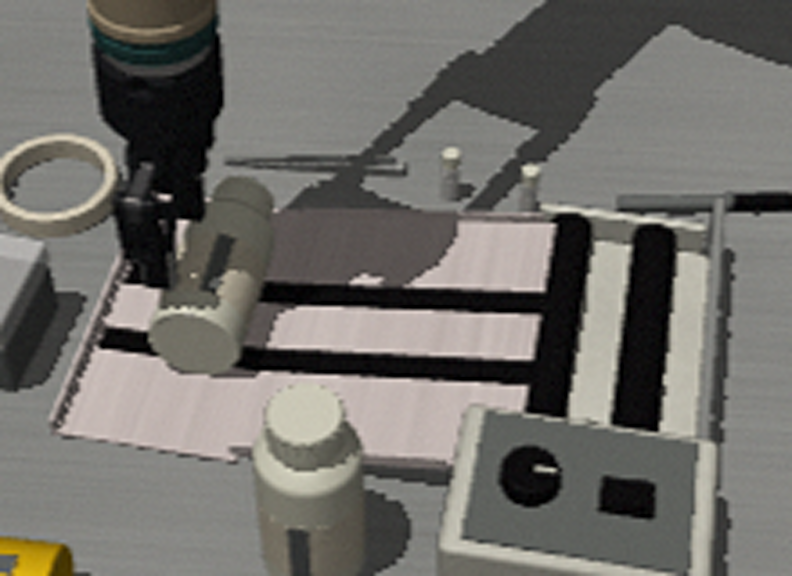

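View pics/w3.png

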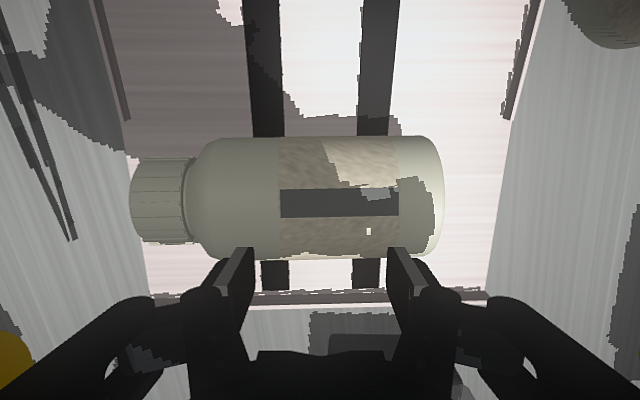

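```bash
python3 -m inch '[[0.4,0,-4,0,0.0],[0.4,0,-4,0,0.0],[0.4,0,-4,0,0]]'
python3 - <<'E'
from h import *
s=manip.get_state()
go((-.004,-.206,.02),s=s)
p=eyes.get_image('wrist');save(p,'w4.png')
for t in ['bottle_centre','bottle_base','bottle_cap']:
  for m in mark_of(p,t)[:3]: print(t,np.round(m['point']),round(m['confidence'],2),np.round(watz(p,s,m['point'][::-1],.037),1))
for m in regions_of(p,'bottle')[:2]: print(m['bbox'],m['confidence'])
E
```

```text
clock: 6.3
position: [0.5312, -0.1729, 0.0241]
ee_rot: [0.016, 0.998, -0.055, 0.02]
contact_force: [-0.4, -0.3, 4.7]
width: 0.0595
t 6.30 tcp roller mm [  -3.3 -161.8   24.1] toolx yaw in roller -0.07 tilt [ 0.039 -0.034] F [-0.4 -0.3  4.7] w 59.5
 tool shift [-0.8 44.1  5.4] turn -0.07
bottle_cap [212. 156.] 0.55 [ -88.9 -142.4   37. ]
[629.0, 321.2, 10.3, 67.9] 0.79
[0.0, 341.0, 37.3, 49.2] 0.68
```

```bash
python3 -m inch '[[0.4,0,-4,0,0.0],[0.4,0,-4,-0.2,0.0],[0.4,0,-4,-0.4,0]]'
python3 - <<'E'
from h import *
s=manip.get_state()
go((-.004,-.206,.02),s=s)
E
```

```text
clock: 6.8
position: [0.5326, -0.1605, 0.0261]
ee_rot: [0.017, 0.998, -0.055, 0.021]
contact_force: [-0.7, -0.4, 2.2]
width: 0.0597
t 6.80 tcp roller mm [  -3.3 -149.3   26.1] toolx yaw in roller -0.03 tilt [ 0.039 -0.035] F [-0.7 -0.5  2.2] w 59.7
 tool shift [-0.9 56.5  7.9] turn -0.03
```

```bash
python3 - <<'E'
from h import *
s=manip.get_state()
go(s=s)
p=eyes.get_image('wrist');save(p,'w5.png')
p=eyes.get_image('scene');cv2.imwrite('pics/s5.png',cv2.resize(cv2.cvtColor(p['frame'],cv2.COLOR_RGB2BGR)[120:260,230:390],None,fx=5,fy=5,interpolation=cv2.INTER_CUBIC)[:600])
E
```

```text
t 6.80 tcp roller mm [  -3.3 -149.3   26.1] toolx yaw in roller -0.03 tilt [ 0.039 -0.035] F [-0.7 -0.5  2.2] w 59.7
```

View pics/s5.png

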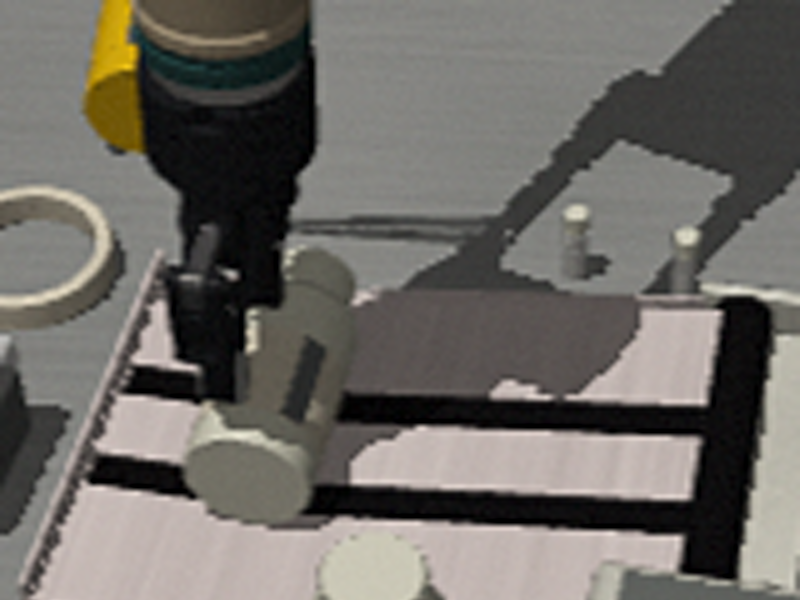

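View pics/w5.png

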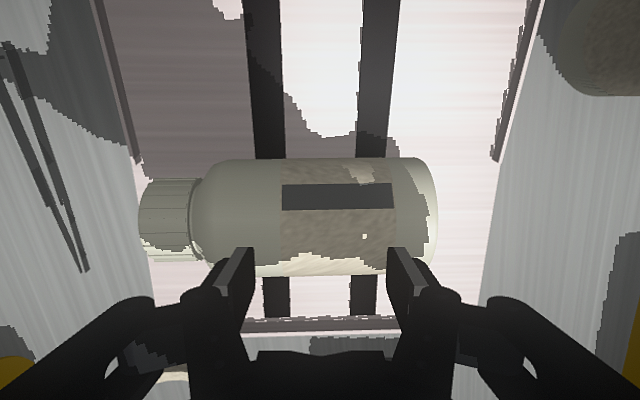

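```bash
python3 -m inch '[[0.4,0,-4,0,0],[0.4,0,-5,0,0],[0.4,0,-5,0,0],[0.4,0,-5,0,0],[0.4,0,-5,0,0],[0.4,0,-5,0,0],[0.4,0,-5,0,0],[0.4,0,-5,0,0]]'
python3 - <<'E'
from h import *
go()
E
```

```text
clock: 7.57
position: [0.5369, -0.1182, 0.0261]
ee_rot: [0.017, 0.998, -0.054, 0.02]
contact_force: [-3.4, -0.2, 7.4]
width: 0.0599
t 7.57 tcp roller mm [  -3.6 -106.8   26.1] toolx yaw in roller -0.01 tilt [ 0.039 -0.036] F [-3.4 -0.6  7.4] w 59.9
```

```bash
python3 - <<'E'
from h import *
s=manip.get_state()
p=eyes.get_image('wrist');save(p,'w6.png')
p=eyes.get_image('scene');cv2.imwrite('pics/s6.png',cv2.resize(cv2.cvtColor(p['frame'],cv2.COLOR_RGB2BGR)[120:260,230:390],None,fx=5,fy=5,interpolation=cv2.INTER_CUBIC)[:600])
s=manip.get_state();go(s=s);print(s['moment'])
E
```

```text
t 7.67 tcp roller mm [  -3.5 -106.2   26.2] toolx yaw in roller 0.02 tilt [ 0.039 -0.035] F [-2.8 -0.7  5.6] w 59.9
[-0.02658245  0.48131401 -0.03202851]
```

View pics/s6.png

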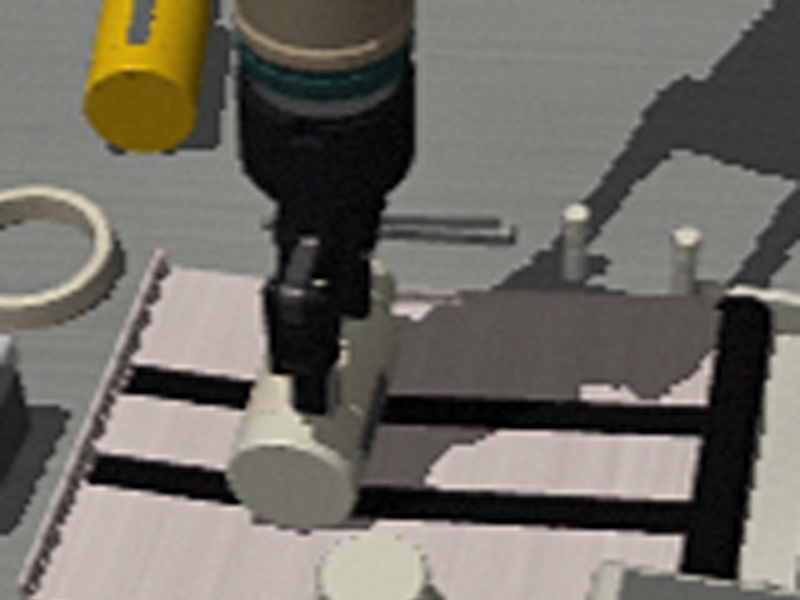

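View pics/w6.png

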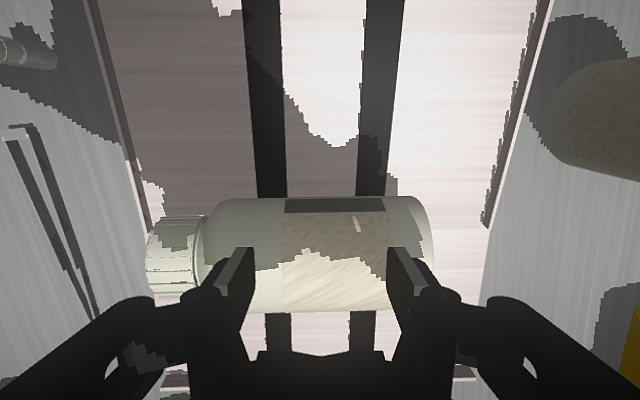

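```bash
python3 - <<'E'
from h import *
s=manip.get_state();p=eyes.get_image('wrist')
K=np.array(p['K']);M=np.array(p['mount'])
print(K[0],K[1],p['k1'])
for uv in [(237,248),(252,248),(387,248),(410,248),(230,293),(213,293)]:
    d=np.array([(uv[0]-K[0,2])/K[0,0],(uv[1]-K[1,2])/K[1,1],1]); v=M[:3,:3]@d;o=M[:3,3]
    for z in (0,-.006,-.013,-.02): print(uv,z,np.round((o+v*(z-o[2])/v[2])*1e3,1))
# bottle outline: back row 312, front row 197
for uv in [(320,312),(320,197)]:
    for z in (.04,.045,.05,.06): print(uv,z,np.round(watz(p,s,uv,z),1))
print(toR(s['position'],Q))
E
```

```text
[330.17718326   0.         320.19686182] [  0.         330.17718326 203.40692114] 0.017948870916002942
(237, 248) 0 [-49.4   9.    0. ]
(237, 248) -0.006 [-47.7   6.4  -6. ]
(237, 248) -0.013 [-45.8   3.5 -13. ]
(237, 248) -0.02 [-43.9   0.5 -20. ]
(252, 248) 0 [-40.5   9.    0. ]
(252, 248) -0.006 [-39.1   6.4  -6. ]
(252, 248) -0.013 [-37.6   3.5 -13. ]
(252, 248) -0.02 [-36.    0.5 -20. ]
(387, 248) 0 [39.5  9.   0. ]
(387, 248) -0.006 [38.2  6.5 -6. ]
(387, 248) -0.013 [ 36.7   3.5 -13. ]
(387, 248) -0.02 [ 35.2   0.5 -20. ]
(410, 248) 0 [53.1  9.   0. ]
(410, 248) -0.006 [51.4  6.5 -6. ]
(410, 248) -0.013 [ 49.3   3.5 -13. ]
(410, 248) -0.02 [ 47.3   0.5 -20. ]
(230, 293) 0 [-55.7  38.9   0. ]
(230, 293) -0.006 [-53.9  35.3  -6. ]
(230, 293) -0.013 [-51.7  31.2 -13. ]
(230, 293) -0.02 [-49.6  27.1 -20. ]
(213, 293) 0 [-66.2  38.9   0. ]
(213, 293) -0.006 [-64.   35.3  -6. ]
(213, 293) -0.013 [-61.4  31.2 -13. ]
(213, 293) -0.02 [-58.9  27.1 -20. ]
(320, 312) 0.04 [  -4.3 -149.7   40. ]
(320, 312) 0.045 [  -4.5 -146.1   45. ]
(320, 312) 0.05 [  -4.7 -142.6   50. ]
(320, 312) 0.06 [  -5.1 -135.5   60. ]
(320, 197) 0.04 [ -4.3 -79.9  40. ]
(320, 197) 0.045 [ -4.5 -78.5  45. ]
(320, 197) 0.05 [ -4.7 -77.   50. ]
(320, 197) 0.06 [ -5.1 -74.2  60. ]
[[-0.00353803 -0.10624794  0.02620213]]
```

```bash
python3 - <<'E'
from h import *
ps=cams()
T=np.array([.0068,-.2172,.0333]); s=manip.get_state()
for h in (0,.013,.03,.046):
    for dx in (-.034,.034):
        u=proj(ps['scene'],toW(T+[dx-.04*h,.025*h,h],Q))[0]; print(h,dx,np.round(u,1),'crop s2',np.round((u-[220,120])*3.6))
T=np.array([-.0035,-.1062,.0262])
for h in (0,.013,.03,.046):
    for dx in (-.034,.034):
        u=proj(ps['scene'],toW(T+[dx,0,h],Q))[0]; print(h,dx,'crop s6',np.round((u-[230,120])*5))
E
```

```text
0 -0.034 [254.5 188.7] crop s2 [124. 247.]
0 0.034 [246.1 209.2] crop s2 [ 94. 321.]
0.013 -0.034 [254.  184.9] crop s2 [122. 234.]
0.013 0.034 [245.5 205.5] crop s2 [ 92. 308.]
0.03 -0.034 [253.4 179.9] crop s2 [120. 216.]
0.03 0.034 [244.8 200.4] crop s2 [ 89. 290.]
0.046 -0.034 [252.8 175. ] crop s2 [118. 198.]
0.046 0.034 [244.  195.6] crop s2 [ 87. 272.]
0 -0.034 crop s6 [347. 368.]
0 0.034 crop s6 [314. 472.]
0.013 -0.034 crop s6 [345. 350.]
0.013 0.034 crop s6 [312. 454.]
0.03 -0.034 crop s6 [344. 326.]
0.03 0.034 crop s6 [310. 430.]
0.046 -0.034 crop s6 [342. 302.]
0.046 0.034 crop s6 [308. 407.]
```

View pics/w0.png

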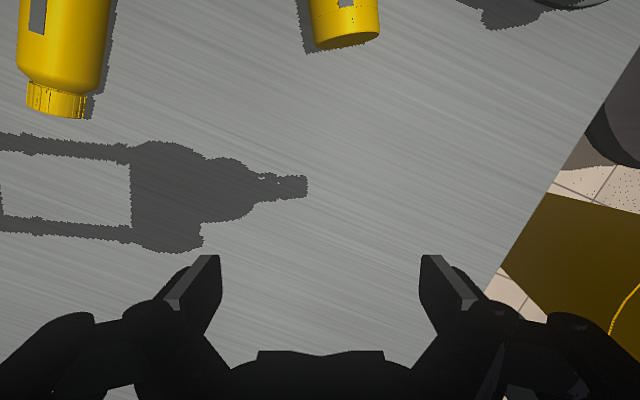

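```bash
cat >> h.py <<'E'
def cyl(p,s,uf,ub,r=.031):
    """axis (y,z) in roller frame from the front & back tangent pixels (cross-section plane approx)"""
    out=[]
    for uv in (uf,ub):
        o,v=wray(p,s,uv);O=toR(o,Q)[0];V=toR(o+v,Q)[0]-O;out.append((O[1:],V[1:]/np.linalg.norm(V[1:])))
    O=out[0][0];a,b=out[0][1],out[1][1]
    m=(a+b);m/=np.linalg.norm(m);half=np.arccos(np.clip(a@b,-1,1))/2
    return (O+m*r/np.sin(half))*1e3
E
python3 - <<'E'
from h import *
s=manip.get_state();p=eyes.get_image('wrist')
f=p['frame'];cv2.imwrite('pics/w7.png',cv2.resize(cv2.cvtColor(f,cv2.COLOR_RGB2BGR)[180:330,260:380],None,fx=4,fy=4,interpolation=cv2.INTER_NEAREST))
print(cyl(p,s,(320,197),(320,312)))
s=manip.get_state();go(s=s)
E
```

```text
[-112.79514985   38.75711449]
t 7.77 tcp roller mm [  -3.6 -106.7   26.2] toolx yaw in roller 0.01 tilt [ 0.039 -0.035] F [-1.8 -1.1  6.3] w 60.0
```

View pics/w7.png

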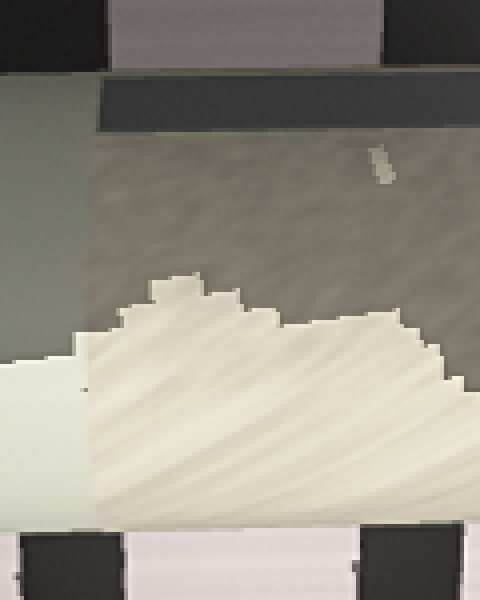

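The fingertips sit about 46 mm behind the reported TCP, so they are on top of the bottle. I'll roll it the few mm back onto the landing while still in contact, then lift and go in lower behind it.

```bash
python3 -m inch '[[0.4,0,2,0.3,0],[0.4,0,2,0.3,0],[0.4,0,2,0.3,0],[0.4,0,2,0.3,0],[0.4,0,2,0.3,0],[0.4,0,2,0.3,0],[0.4,0,2,0.3,0]]'
python3 - <<'E'
from h import *
s=manip.get_state();p=eyes.get_image('wrist');save(p,'w8.png');go(s=s)
cv2.imwrite('pics/w8c.png',cv2.resize(cv2.cvtColor(p['frame'],cv2.COLOR_RGB2BGR)[180:330,260:380],None,fx=4,fy=4,interpolation=cv2.INTER_NEAREST))
E
```

```text
clock: 8.35
position: [0.5357, -0.1304, 0.026]
ee_rot: [0.017, 0.998, -0.053, 0.021]
contact_force: [-1.5, 0.1, 6.3]
width: 0.0597
t 8.35 tcp roller mm [  -3.5 -119.    26. ] toolx yaw in roller 0.12 tilt [ 0.039 -0.036] F [-1.5 -0.1  6.3] w 59.7
```

View pics/w8c.png

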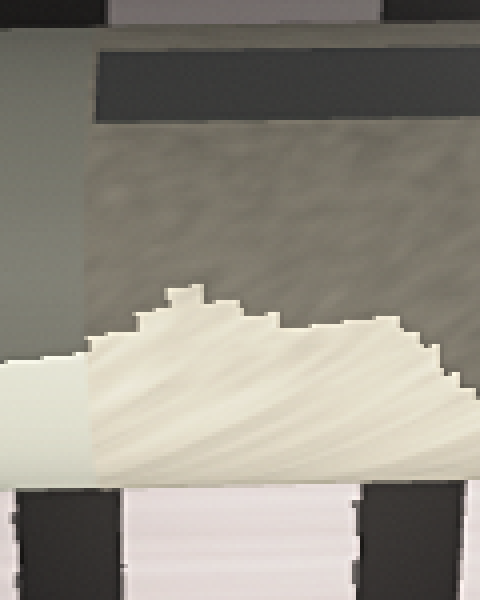

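```bash
python3 - <<'E'
from h import *
s=manip.get_state();p=eyes.get_image('wrist');print(cyl(p,s,(320,186),(320,301.5)))
E
python3 -m inch '[[0.4,0,2,0.3,0],[0.4,0,2,0.3,0],[0.4,0,2,0.3,0],[0.4,0,0,0,0]]'
python3 - <<'E'
from h import *
s=manip.get_state();p=eyes.get_image('wrist');go(s=s)
cv2.imwrite('pics/w9c.png',cv2.resize(cv2.cvtColor(p['frame'],cv2.COLOR_RGB2BGR)[170:320,260:380],None,fx=4,fy=4,interpolation=cv2.INTER_NEAREST))
E
```

```text
[-119.43228597   38.4187029 ]
clock: 8.78
position: [0.5352, -0.1359, 0.0263]
ee_rot: [0.017, 0.998, -0.054, 0.021]
contact_force: [-0.9, 0.1, 3.1]
width: 0.0598
t 8.78 tcp roller mm [  -3.4 -124.5   26.3] toolx yaw in roller 0.10 tilt [ 0.04  -0.036] F [-0.9 -0.   3.1] w 59.8
```

View pics/w9c.png

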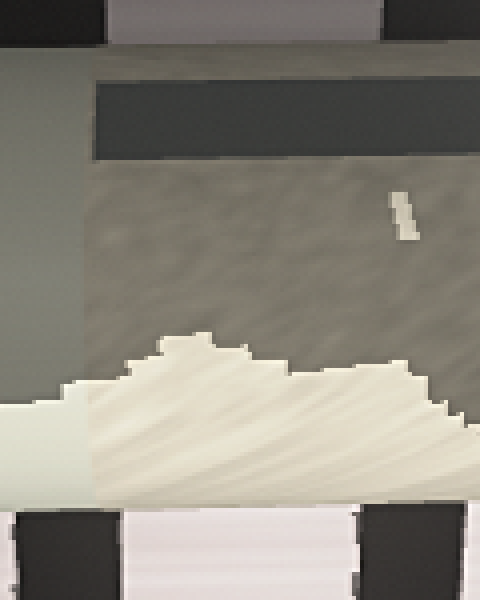

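```bash
python3 -m inch '[[0.4,0,0,-3,0],[0.4,0,0,-5,0],[0.4,0,0,-8,0],[0.4,0,0,-8,0],[0.4,0,10,-2,0],[0.4,0,12,0,0],[0.4,0,12,0,0],[0.4,0,12,0,0],[0.4,0,8,0,0],[0.4,0,0,0,0]]'
python3 - <<'E'
from h import *
s=manip.get_state();p=eyes.get_image('wrist');go((-.004,-.184,-.01),s=s);save(p,'w10.png')
E
```

```text
clock: 9.67
position: [0.5287, -0.1943, 0.0555]
ee_rot: [0.017, 0.998, -0.053, 0.022]
contact_force: [0.3, -0.2, -0.1]
width: 0.0599
t 9.67 tcp roller mm [  -3.5 -183.2   55.5] toolx yaw in roller 0.12 tilt [ 0.041 -0.036] F [ 0.3 -0.1 -0.1] w 59.9
 tool shift [-3.4 -1.3 65.4] turn 0.12
```

View pics/w10.png

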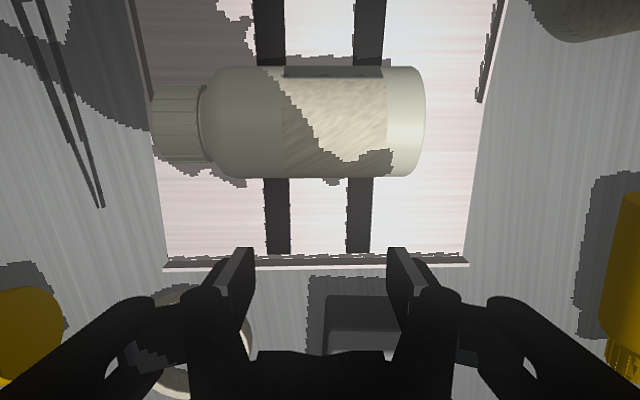

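```bash
python3 - <<'E'
from h import *
s=manip.get_state();p=eyes.get_image('wrist');print(cyl(p,s,(320,66),(320,177.5)))
E
```

```text
[-121.25359419   37.57572826]
```

```bash
python3 -m inch '[[0.4,-0.5,-0.6,7,0],[0.4,-0.5,-0.6,8,0],[0.4,-0.5,-0.6,8,0],[0.4,-0.5,-0.6,8,0],[0.4,-0.5,-0.6,8,0],[0.4,-0.5,-0.6,8,0],[0.4,-0.5,-0.6,8,0],[0.4,-0.5,-0.6,6,0],[0.4,0,0,3,0],[0.4,0,0,0,0]]'
python3 - <<'E'
from h import *
s=manip.get_state();p=eyes.get_image('wrist');go((-.004,-.178,-.017),s=s);save(p,'w11.png')
p=eyes.get_image('scene');cv2.imwrite('pics/s11.png',cv2.resize(cv2.cvtColor(p['frame'],cv2.COLOR_RGB2BGR)[120:260,230:390],None,fx=5,fy=5,interpolation=cv2.INTER_CUBIC)[:600])
E
```

```text
clock: 10.6
position: [0.5252, -0.1856, -0.0185]
ee_rot: [0.015, 0.998, -0.052, 0.018]
contact_force: [-0.2, -0.4, 0.5]
width: 0.0598
t 10.60 tcp roller mm [  -7.9 -175.   -18.5] toolx yaw in roller 0.27 tilt [ 0.035 -0.031] F [-0.2 -0.4  0.5] w 59.8
 tool shift [ 4.   3.1 -1.3] turn 0.27
```

View pics/s11.png

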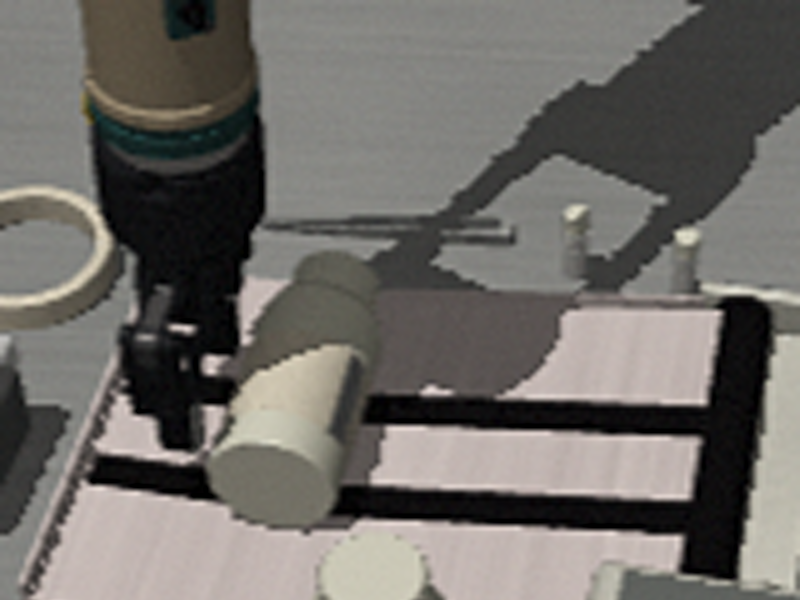

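View pics/w11.png

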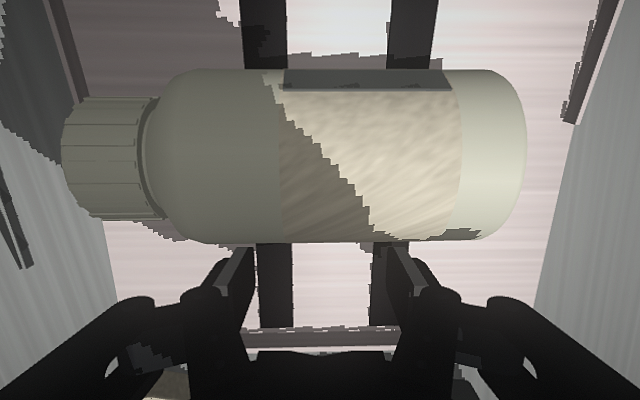

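```bash
python3 -m inch '[[0.4,1,-4,0,0.2],[0.4,1,-4,0,0],[0.4,1,-4,0,0],[0.4,0,-4,0,0],[0.4,0,-4,-0.3,0],[0.4,0,-4,-0.5,0],[0.4,0,-4,-0.5,0],[0.4,0,-4,-0.5,0]]'
python3 - <<'E'
from h import *
s=manip.get_state();p=eyes.get_image('wrist');go(s=s);save(p,'w12.png')
E
```

```text
clock: 11.37
position: [0.5359, -0.1541, -0.0134]
ee_rot: [0.017, 0.998, -0.054, 0.023]
contact_force: [0.1, -1.7, 1.2]
width: 0.0597
t 11.37 tcp roller mm [  -0.7 -142.5  -13.4] toolx yaw in roller 0.05 tilt [ 0.044 -0.037] F [ 0.2 -1.7  1.2] w 59.7
```

View pics/w12.png

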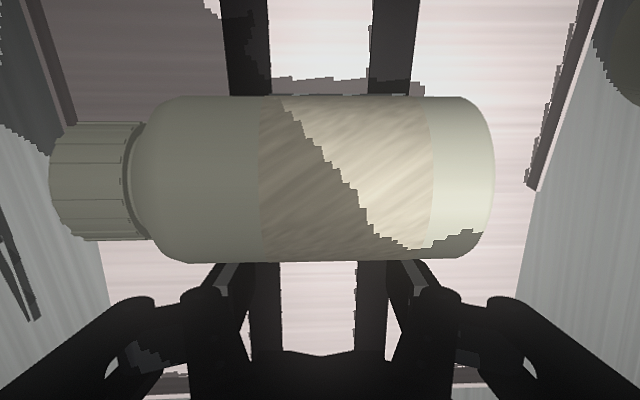

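```bash
python3 -m inch '[[0.4,0,-4,0,0],[0.4,0,-4,0,0],[0.4,0,-4,0,0],[0.4,0,-4,-0.2,0],[0.4,0,-4,-0.2,0],[0.4,0,-4,-0.2,0],[0.4,0,-4,-0.2,0],[0.4,0,-4,-0.2,0]]'
python3 - <<'E'
from h import *
go()
E
```

```text
clock: 12.08
position: [0.5393, -0.1186, -0.0134]
ee_rot: [0.017, 0.998, -0.054, 0.023]
contact_force: [0.6, -0.9, 0.5]
width: 0.0598
t 12.08 tcp roller mm [  -1.1 -106.9  -13.4] toolx yaw in roller 0.07 tilt [ 0.043 -0.036] F [ 0.7 -0.8  0.5] w 59.8
```

```bash
python3 -m inch '[[0.4,0,-5,-0.8,0],[0.4,0,-5,-0.8,0],[0.4,0,-5,-0.8,0],[0.4,0,-5,-0.8,0],[0.4,0,-5,-0.8,0],[0.4,0,-5,-0.8,0],[0.4,0,-5,-0.8,0],[0.4,0,-5,-0.8,0],[0.4,0,-5,-0.8,0],[0.4,0,-5,-0.8,0]]'
python3 - <<'E'
from h import *
s=manip.get_state();p=eyes.get_image('wrist');go(s=s);save(p,'w13.png')
p=eyes.get_image('scene');cv2.imwrite('pics/s13.png',cv2.resize(cv2.cvtColor(p['frame'],cv2.COLOR_RGB2BGR)[120:270,240:440],None,fx=4,fy=4,interpolation=cv2.INTER_CUBIC)[:600])
E
```

```text
clock: 12.92
position: [0.5445, -0.063, -0.0064]
ee_rot: [0.017, 0.998, -0.054, 0.022]
contact_force: [0.6, -1.1, 1.3]
width: 0.0596
t 12.92 tcp roller mm [ -2.  -51.   -6.4] toolx yaw in roller 0.07 tilt [ 0.043 -0.036] F [ 0.8 -1.   1.3] w 59.6
```

View pics/s13.png

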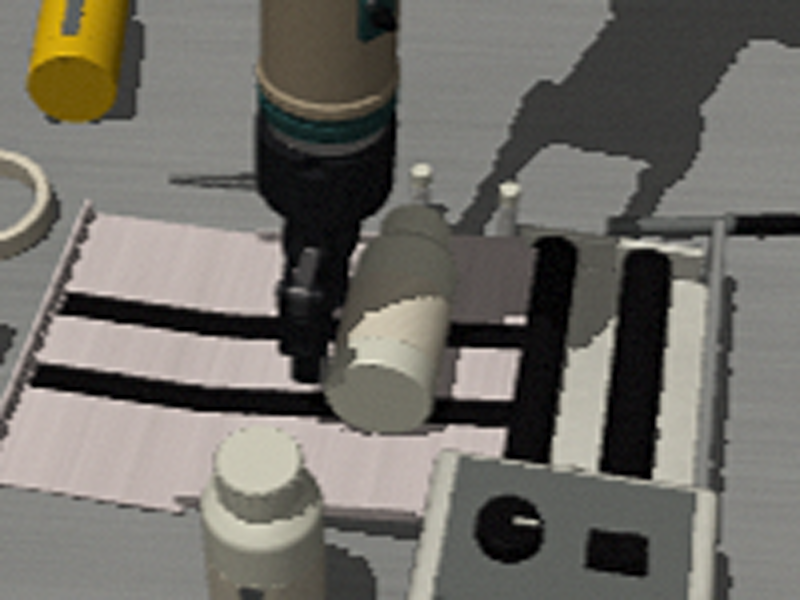

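View pics/w13.png

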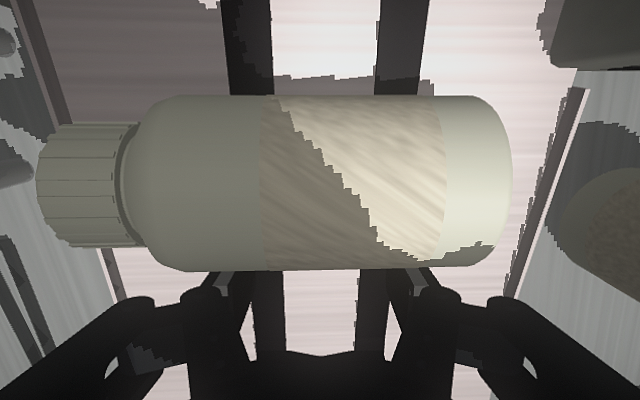

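```bash
python3 -m inch '[[0.4,0,-5,-0.9,0],[0.4,0,-5,-0.9,0],[0.4,0,-5,-0.9,0],[0.4,0,-5,-0.9,0],[0.4,0,-5,-0.9,0],[0.4,0,-5,-0.9,0],[0.4,0,-5,-0.9,0],[0.4,0,-5,-0.9,0],[0.4,0,-5,-0.9,0],[0.4,0,-5,-0.9,0],[0.4,0,-5,-0.9,0],[0.4,0,-4,-0.9,0]]'
python3 - <<'E'
from h import *
s=manip.get_state();p=eyes.get_image('wrist');go(s=s);save(p,'w14.png')
p=eyes.get_image('scene');cv2.imwrite('pics/s14.png',cv2.resize(cv2.cvtColor(p['frame'],cv2.COLOR_RGB2BGR)[120:270,240:440],None,fx=4,fy=4,interpolation=cv2.INTER_CUBIC)[:600])
E
```

```text
clock: 14.02
position: [0.5504, 0.0018, 0.0032]
ee_rot: [0.017, 0.998, -0.054, 0.022]
contact_force: [-0.9, -1.6, 1.6]
width: 0.0599
t 14.02 tcp roller mm [-3.1 14.1  3.2] toolx yaw in roller 0.09 tilt [ 0.042 -0.036] F [-0.7 -1.7  1.6] w 59.9
```

View pics/s14.png

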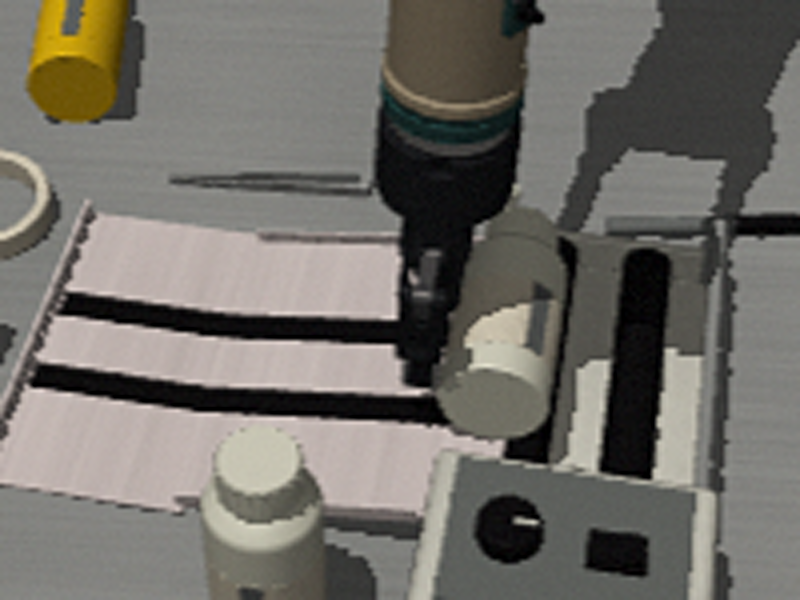

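View pics/w14.png

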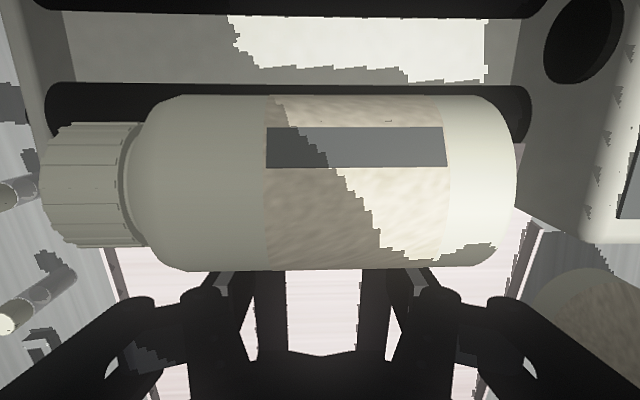

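```bash
python3 -m inch '[[0.4,0,-3,-0.5,0],[0.4,0,-3,-0.5,0],[0.4,0,-3,-0.5,0],[0.4,0,-3,-0.4,0],[0.4,0,-3,-0.3,0],[0.4,0,-2.5,-0.2,0],[0.4,0,-2.5,-0.2,0]]'
python3 - <<'E'
from h import *
s=manip.get_state();p=eyes.get_image('wrist');go(s=s);save(p,'w15.png')
E
```

```text
clock: 14.7
position: [0.5525, 0.0232, 0.0052]
ee_rot: [0.017, 0.998, -0.054, 0.022]
contact_force: [-0.4, -0.3, 0.3]
width: 0.0593
t 14.70 tcp roller mm [-3.3 35.5  5.2] toolx yaw in roller 0.05 tilt [ 0.041 -0.036] F [-0.3 -0.3  0.3] w 59.3
```

View pics/w15.png

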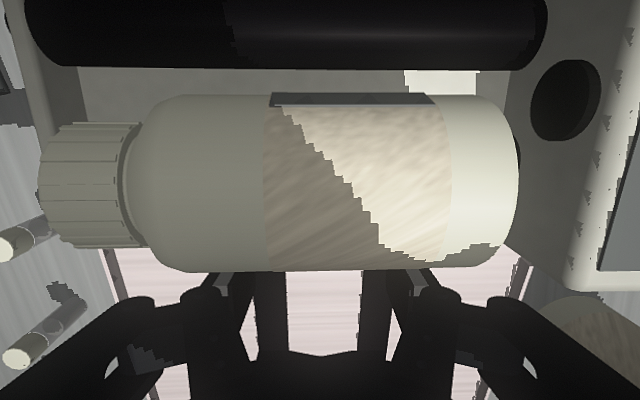

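```bash
python3 -m inch '[[0.4,0,-2,-0.1,0],[0.4,0,-2,-0.1,0],[0.4,0,-2,-0.1,0],[0.4,0,-2,-0.1,0]]'
python3 - <<'E'
from h import *
s=manip.get_state();p=eyes.get_image('wrist');go(s=s);save(p,'w16.png')
E
```

```text
clock: 15.08
position: [0.5531, 0.0331, 0.005]
ee_rot: [0.016, 0.998, -0.054, 0.021]
contact_force: [-0.5, -0.0, -0.7]
width: 0.0598
t 15.08 tcp roller mm [-3.8 45.4  5. ] toolx yaw in roller 0.02 tilt [ 0.041 -0.035] F [-0.5 -0.1 -0.7] w 59.8
```

View pics/w16.png

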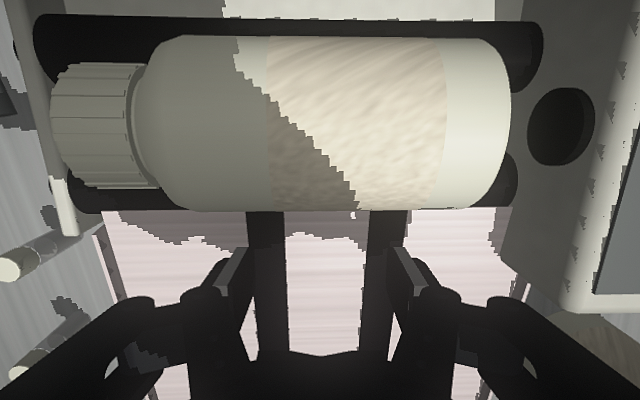

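```bash
python3 -m inch '[[0.4,0,6,0,0],[0.4,0,8,-2,0],[0.4,0,4,-10,0],[0.4,0,0,-14,0],[0.4,0,0,-14,0],[0.4,0,0,-14,0],[0.4,0,0,-14,0],[0.4,-15,0,-10,0],[0.0,-25,0,0,0],[-0.5,-25,0,0,0],[-1,-25,0,0,0],[-1,-15,0,0,0],[-1,0,-10,0,0],[-1,0,-20,0,0],[-1,0,-15,0,0],[-1,0,0,0,0]]'
python3 - <<'E'
from h import *
s=manip.get_state();p=eyes.get_image('wrist');go((-.115,.108,.05),s=s);save(p,'w17.png')
p=eyes.get_image('scene');cv2.imwrite('pics/s17.png',cv2.resize(cv2.cvtColor(p['frame'],cv2.COLOR_RGB2BGR)[100:270,270:470],None,fx=3.5,fy=3.5,interpolation=cv2.INTER_CUBIC)[:600])
E
```

```text
clock: 16.47
position: [0.4486, 0.0661, 0.0916]
ee_rot: [0.017, 0.998, -0.061, 0.029]
contact_force: [0.2, -0.7, 0.0]
width: 0.0001
t 16.47 tcp roller mm [-111.3   67.    91.6] toolx yaw in roller -0.70 tilt [ 0.055 -0.037] F [ 0.2 -0.7  0. ] w 0.1
 tool shift [ -6.7 -42.2  40. ] turn -0.7
```

View pics/s17.png

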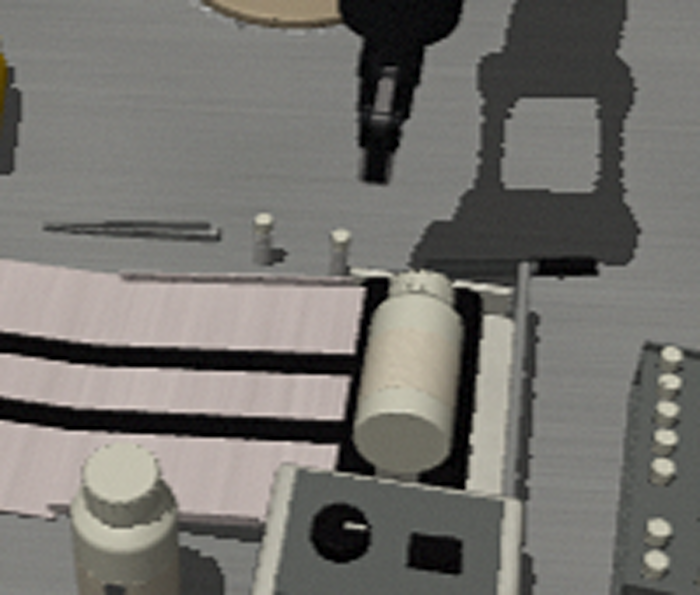

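View pics/w17.png

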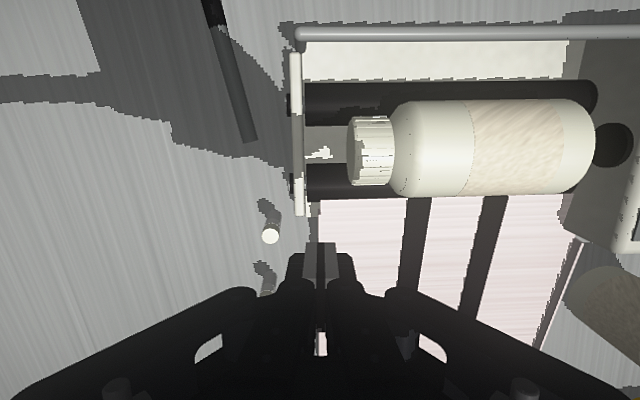

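```bash
python3 - <<'E'
from h import *
s=manip.get_state();p=eyes.get_image('wrist')
for uv,z in [((347,150),.0555),((595,147),.0555),((296,150),.032),((303,150),.032),((304,243),.13),((338,243),.13),((304,243),.134),((338,243),.134),((365,186),.0555),((365,116),.0555)]: print(uv,np.round(watz(p,s,uv,z),1))
print(cyl(p,s,(480,99),(480,196)))
for t in ['bottle_cap','bottle_base','end_buffer']:
  for m in mark_of(p,t)[:2]: print(t,np.round(m['point']),round(m['confidence'],2),np.round(watz(p,s,m['point'][::-1],.0555),1))
go()
E
```

```text
(347, 150) [-91.2 108.8  55.5]
(595, 147) [ 76.4 106.9  55.5]
(296, 150) [-124.8  106.1   32. ]
(303, 150) [-119.8  106.    32. ]
(304, 243) [-121.    77.1  130. ]
(338, 243) [-105.2   76.5  130. ]
(304, 243) [-121.    78.9  134. ]
(338, 243) [-105.7   78.3  134. ]
(365, 186) [-78.7  84.2  55.5]
(365, 116) [-80.  130.   55.5]
[108.17301522  58.71299013]
bottle_cap [150. 349.] 0.96 [-89.7 109.1  55.5]
bottle_base [143. 553.] 0.61 [ 46.9 110.2  55.5]
end_buffer [144. 608.] 0.98 [ 84.4 109.   55.5]
t 16.77 tcp roller mm [-112.1   64.6   90.7] toolx yaw in roller -0.79 tilt [ 0.052 -0.039] F [ 0.6 -0.6 -0.2] w 0.2
```

```bash
python3 -m inch '[[-1,-1,-11,0,-0.7],[-1,-1,-12,0,0],[-1,-1,-12,0,0],[-1,-1,-10,0,0],[-1,0,0,8,0],[-1,0,0,10,0],[-1,0,0,10,0],[-1,0,0,10,0],[-1,0,0,4,0],[-1,0,0,0,0]]'
python3 - <<'E'
from h import *
s=manip.get_state();p=eyes.get_image('wrist');go((-.110,.108,.003),s=s);save(p,'w18.png')
E
```

```text
clock: 17.6
position: [0.4519, 0.1089, 0.043]
ee_rot: [0.018, 0.998, -0.056, 0.027]
contact_force: [-0.4, 0.7, 0.8]
width: -0.0002
t 17.60 tcp roller mm [-112.7  109.8   43. ] toolx yaw in roller -0.16 tilt [ 0.051 -0.039] F [-0.5  0.6  0.8] w -0.2
 tool shift [ 0.5  0.5 40.1] turn -0.16
```

View pics/w18.png

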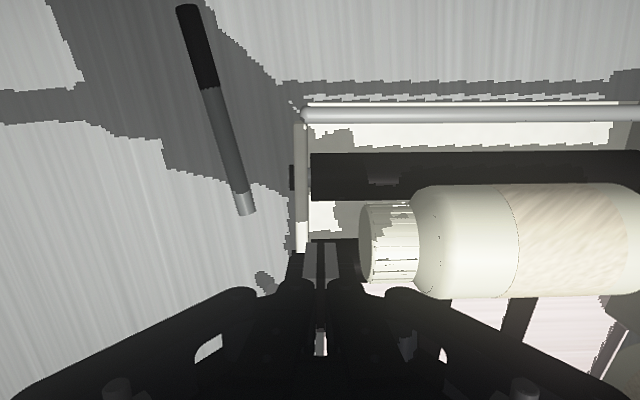

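```bash
python3 -m inch '[[-1,-0.8,-0.2,7,0],[-1,-0.8,-0.2,8,0],[-1,-0.8,-0.2,8,0],[-1,-0.4,-0.2,7,0],[-1,0,0,5,0],[-1,0,0,2,0],[-1,0,0,0,0]]'
python3 - <<'E'
from h import *
s=manip.get_state();p=eyes.get_image('wrist');go((-.110,.108,.003),s=s);save(p,'w19.png')
p=eyes.get_image('scene');cv2.imwrite('pics/s19.png',cv2.resize(cv2.cvtColor(p['frame'],cv2.COLOR_RGB2BGR)[100:270,270:470],None,fx=3.5,fy=3.5,interpolation=cv2.INTER_CUBIC)[:600])
E
```

```text
clock: 18.23
position: [0.4519, 0.1082, 0.0031]
ee_rot: [0.018, 0.998, -0.056, 0.028]
contact_force: [-0.1, -0.3, -0.5]
width: -0.0004
t 18.23 tcp roller mm [-112.5  109.1    3.1] toolx yaw in roller -0.19 tilt [ 0.053 -0.039] F [-0.  -0.3 -0.5] w -0.4
 tool shift [2.5 1.1 0.3] turn -0.19
```

View pics/s19.png

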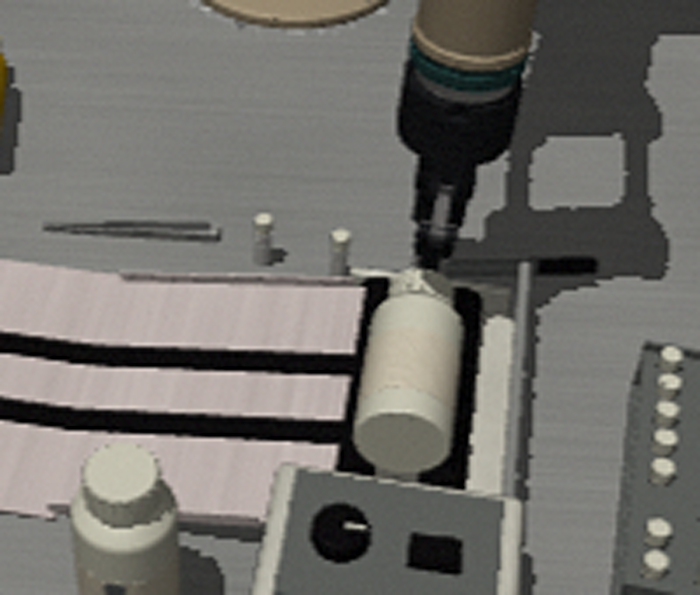

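View pics/w19.png

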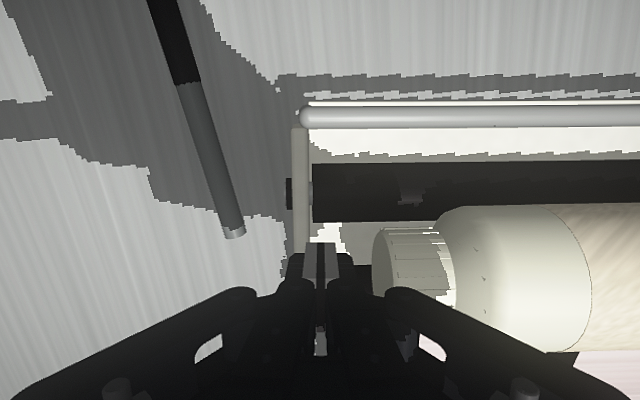

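```bash
python3 -m inch '[[-1,3,0.3,-2,0],[-1,3,0.3,-1,0],[-1,3,0.3,0,0],[-1,3,0,0.1,0],[-1,3,0,0.1,0],[-1,3,0,0.1,0],[-1,3,0,0.1,0],[-1,3,0,0.1,0]]'
python3 - <<'E'
from h import *
s=manip.get_state();p=eyes.get_image('wrist');go((-.110,.108,.006),s=s);save(p,'w20.png')
E
```

```text
clock: 19.0
position: [0.4774, 0.1047, 0.0091]
ee_rot: [0.018, 0.998, -0.056, 0.028]
contact_force: [-1.4, 0.5, -1.2]
width: 0.0001
t 19.00 tcp roller mm [-86.8 108.5   9.1] toolx yaw in roller -0.21 tilt [ 0.054 -0.038] F [-1.5  0.4 -1.2] w 0.1
 tool shift [-23.3   0.5   1.7] turn -0.21
```

View pics/w20.png

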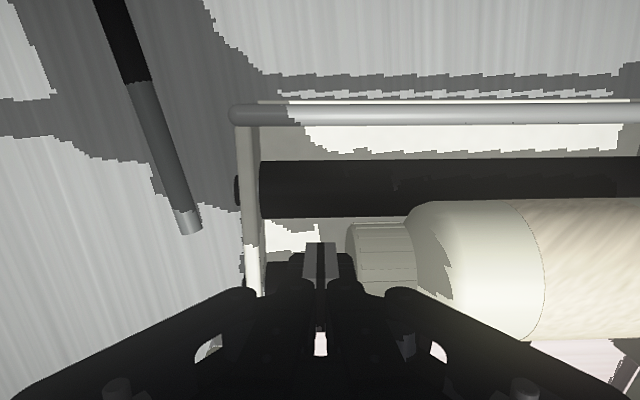

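```bash
python3 -m inch '[[-1,3,0,0.3,0],[-1,3,0,0.3,0],[-1,3,0,0.3,0],[-1,3,0,0.2,0]]'
python3 - <<'E'
from h import *
s=manip.get_state();p=eyes.get_image('wrist');go((-.110,.108,.006),s=s);save(p,'w21.png')
p=eyes.get_image('scene');cv2.imwrite('pics/s21.png',cv2.resize(cv2.cvtColor(p['frame'],cv2.COLOR_RGB2BGR)[100:270,270:470],None,fx=3.5,fy=3.5,interpolation=cv2.INTER_CUBIC)[:600])
E
```

```text
clock: 19.38
position: [0.4901, 0.1031, 0.0085]
ee_rot: [0.018, 0.998, -0.056, 0.027]
contact_force: [-1.5, -0.2, 2.4]
width: 0.0001
t 19.38 tcp roller mm [-74.  108.2   8.5] toolx yaw in roller -0.20 tilt [ 0.053 -0.038] F [-1.4 -0.4  2.4] w 0.1
 tool shift [-36.1   0.4   0.5] turn -0.2
```

View pics/s21.png

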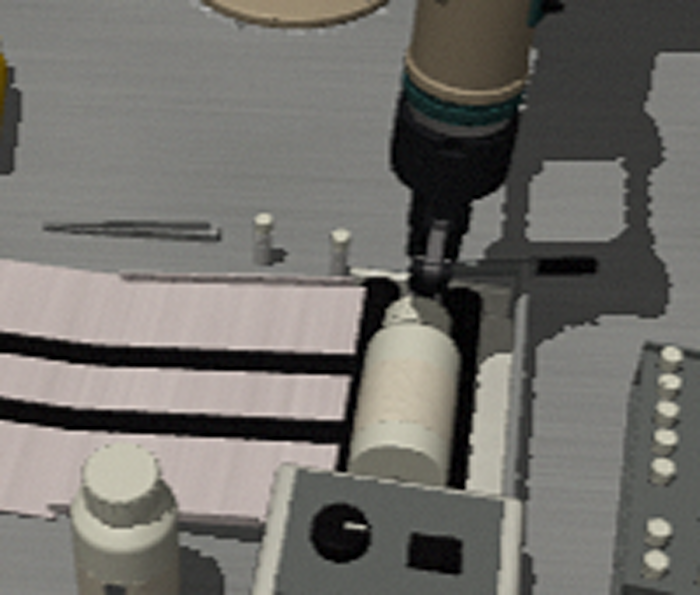

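View pics/w21.png

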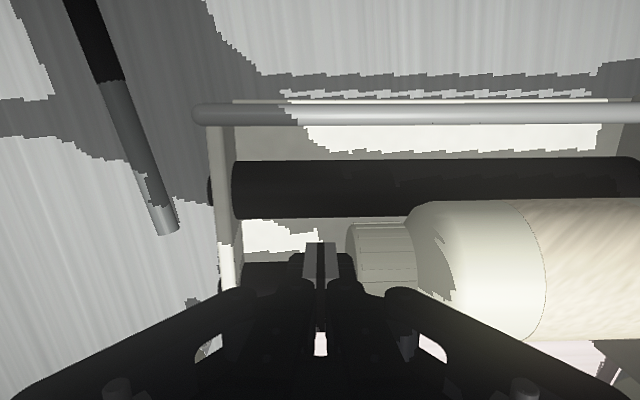

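```bash
python3 -m inch '[[-1,3,0,0.2,0],[-1,3,0,0.2,0],[-1,3,0,0.2,0],[-1,2,0,0.1,0]]'
python3 -c "
from h import *
go()"
python3 -m inch '[[-1,2,0,0.1,0],[-1,2,0,0.1,0]]'
python3 -c "
from h import *
go()"
```

```text
clock: 19.82
position: [0.5018, 0.1017, 0.0084]
ee_rot: [0.018, 0.998, -0.056, 0.027]
contact_force: [-5.6, 2.1, 1.8]
width: -0.0002
t 19.82 tcp roller mm [-62.2 108.1   8.4] toolx yaw in roller -0.21 tilt [ 0.053 -0.038] F [-5.8  1.5  1.8] w -0.2
clock: 19.98
position: [0.5012, 0.1014, 0.0076]
ee_rot: [0.018, 0.998, -0.057, 0.022]
contact_force: [-5.0, 2.1, 3.1]
width: -0.0001
t 19.98 tcp roller mm [-62.8 107.8   7.6] toolx yaw in roller -0.26 tilt [ 0.043 -0.038] F [-5.2  1.6  3.1] w -0.1
```

```bash
python3 - <<'E'
from h import *
s=manip.get_state();p=eyes.get_image('wrist');save(p,'w22.png')
p=eyes.get_image('top');cv2.imwrite('pics/t22.png',cv2.resize(cv2.cvtColor(p['frame'],cv2.COLOR_RGB2BGR)[130:250,230:340],None,fx=5,fy=5,interpolation=cv2.INTER_CUBIC)[:600])
p=eyes.get_image('scene');cv2.imwrite('pics/s22.png',cv2.resize(cv2.cvtColor(p['frame'],cv2.COLOR_RGB2BGR)[150:270,330:450],None,fx=5,fy=5,interpolation=cv2.INTER_CUBIC)[:600])
E
```

```text
(no output)
```

View pics/t22.png

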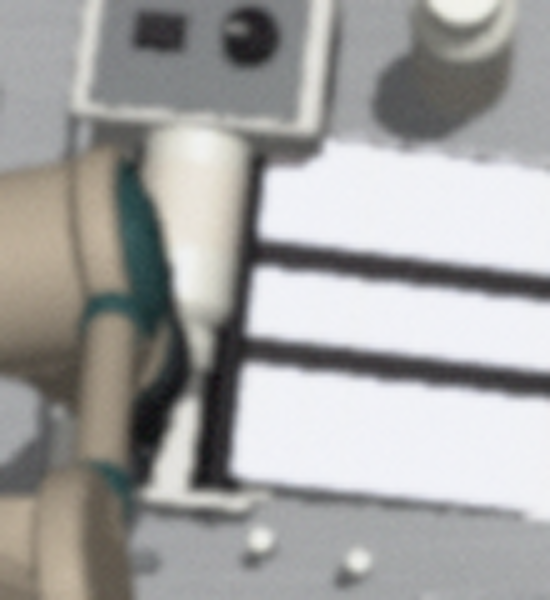

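View pics/w22.png

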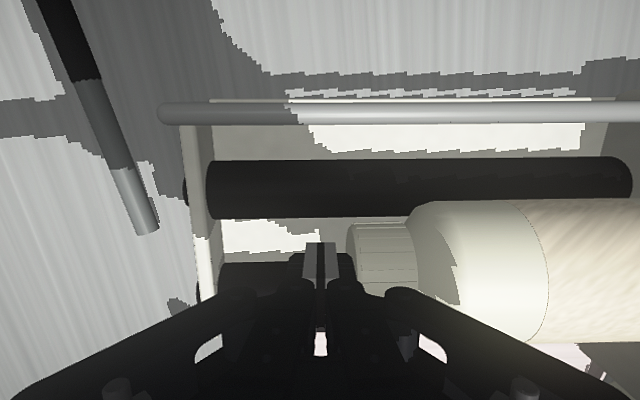

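View pics/s22.png

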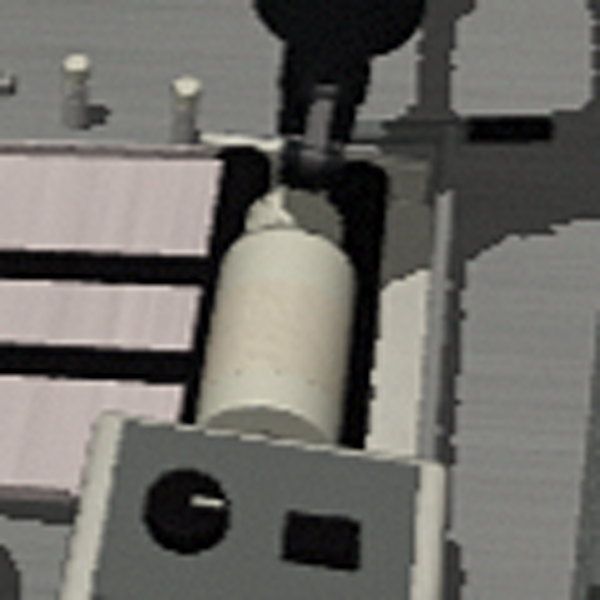

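```bash
python3 -m inch '[[-1,3,0,0.1,0],[-1,3,0,0.1,0],[-1,3,0,0.1,0]]'
python3 - <<'E'
from h import *
go()
p=eyes.get_image('scene')
# predicted scene outline of seated bottle base rim for several base x
for bx in (.080,.084,.088):
    a=np.radians([40,60,90,120,140]);P=np.c_[np.full(5,bx),.108+.031*np.cos(a),.0555+.031*np.sin(a)]
    print(bx,np.round((proj(p,toW(P,Q))-[330,150])*5).tolist())
E
```

```text
clock: 20.38
position: [0.5002, 0.1008, 0.006]
ee_rot: [0.018, 0.998, -0.057, 0.013]
contact_force: [-6.4, 1.5, 3.7]
width: -0.0
t 20.38 tcp roller mm [-63.7 107.    6. ] toolx yaw in roller -0.32 tilt [ 0.024 -0.038] F [-6.5  0.8  3.7] w -0.0
0.08 [[324.0, 413.0], [306.0, 400.0], [270.0, 388.0], [233.0, 389.0], [212.0, 396.0]]
0.084 [[323.0, 420.0], [305.0, 407.0], [269.0, 396.0], [232.0, 396.0], [211.0, 404.0]]
0.088 [[322.0, 427.0], [304.0, 414.0], [268.0, 403.0], [230.0, 404.0], [210.0, 411.0]]
```

```bash
python3 -m inch '[[-1,-3,0,0,0],[-1,-5,0,0,0],[-1,-6,0,0,0],[-1,-6,0,-1,0],[-1,0,0,-3,0]]'
python3 - <<'E'
from h import *
go();p=eyes.get_image('wrist');save(p,'w23.png')
E
```

```text
clock: 20.85
position: [0.4809, 0.1032, 0.0091]
ee_rot: [0.018, 0.998, -0.057, 0.015]
contact_force: [-1.4, -0.1, 0.1]
width: -0.0002
t 20.85 tcp roller mm [-83.2 107.3   9.1] toolx yaw in roller -0.31 tilt [ 0.027 -0.038] F [-1.4 -0.2  0.1] w -0.2
```

View pics/w23.png

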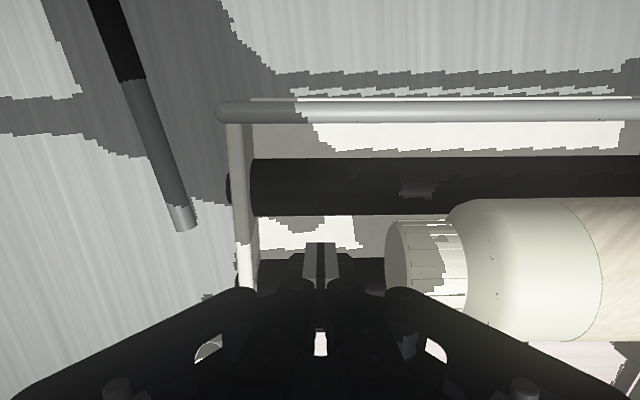

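Free of the cap. Next I'll go up and clear.

```bash
python3 -m inch '[[-1,-3,0,-8,0],[-1,0,0,-14,0],[-1,0,0,-16,0],[-1,0,0,-16,0],[-1,0,0,-16,0],[-1,0,0,-16,0],[-1,0,0,-16,0],[-1,-10,0,-16,0],[-1,-20,0,-10,0],[-1,-20,0,0,0],[-1,0,0,0,0],[-1,0,0,0,0]]'
python3 - <<'E'
from h import *
s=manip.get_state();go(s=s);p=eyes.get_image('wrist');save(p,'w24.png')
for t in ['bottle_cap','bottle_base','end_buffer']:
  for m in mark_of(p,t)[:2]: print(t,np.round(m['point']),round(m['confidence'],2),np.round(watz(p,s,m['point'][::-1],.0555),1))
p=eyes.get_image('scene');save(p,'s24.png')
cv2.imwrite('pics/s24c.png',cv2.resize(cv2.cvtColor(p['frame'],cv2.COLOR_RGB2BGR)[150:270,330:450],None,fx=5,fy=5,interpolation=cv2.INTER_CUBIC)[:600])
E
```

```text
clock: 21.9
position: [0.4284, 0.1151, 0.1518]
ee_rot: [0.017, 0.998, -0.057, 0.025]
contact_force: [-0.0, -0.5, -0.5]
width: -0.0001
t 21.90 tcp roller mm [-136.6  113.5  151.8] toolx yaw in roller -0.32 tilt [ 0.047 -0.036] F [ 0.  -0.5 -0.5] w -0.1
bottle_cap [194. 411.] 0.57 [-51.7 108.8  55.5]
bottle_base [193. 563.] 0.74 [ 85.5 107.1  55.5]
bottle_base [272. 430.] 0.4 [-28.   31.8  55.5]
end_buffer [359. 429.] 0.59 [-20.2 -69.1  55.5]
end_buffer [234. 304.] 0.17 [-146.4   73.9   55.5]
```

View pics/w24.png

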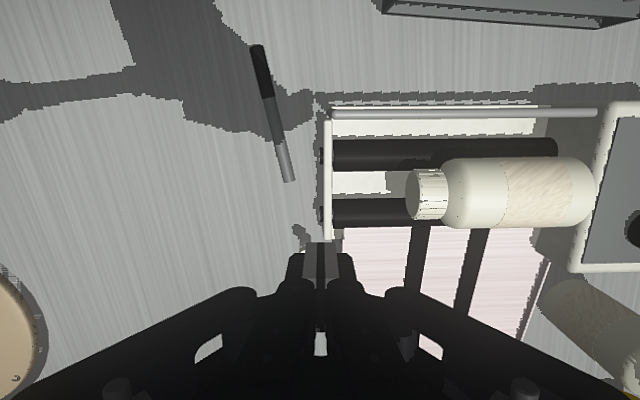

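View pics/s24c.png

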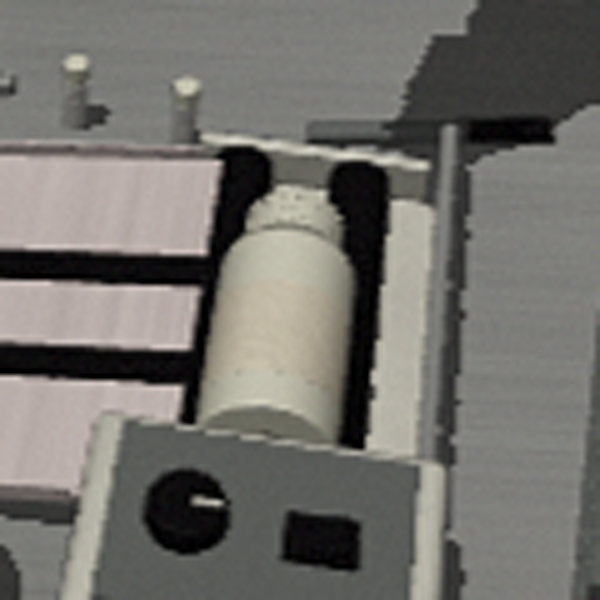

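View pics/s24.png

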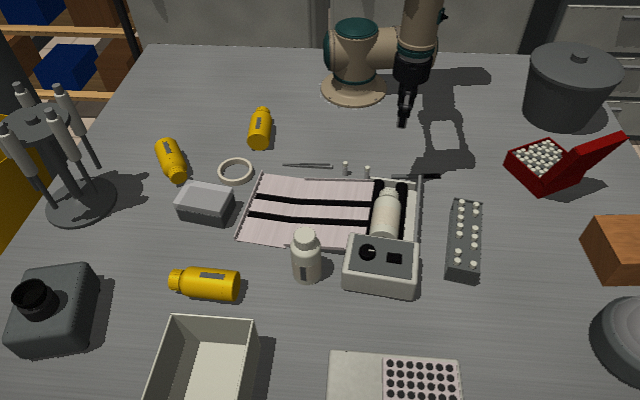

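```bash
python3 -c "
from h import *
print(manip.sign_off()); go()"
```

```text
the job is handed in; nothing more can be done
None
the job is handed in; nothing more can be done
```

The bottle is loaded: it lies in the trough between the rollers with its base against the rubber buffer. The gripper is shut and clear of everything, and the job was handed in at about 22 s.

**How it went**
- **False start:** the real fingertips sit about 46 mm behind the reported TCP. My first push therefore rode on top of the bottle, and by friction rolled it about 5 mm past the foot of the ramp. I rolled it back onto the landing with the fingers still on it, so it never ran free. Then I lifted and went in lower behind it.
- **Up the ramp:** with two fingers behind it, the bottle went up square and slowly, with about 1–2 N on the fingers. It dropped into the trough without running back.
- **Along the rollers:** I slid it about 38 mm by pushing on the cap at about 1.5 N, until it stopped dead. Three more 3 mm push rows gained nothing at about 6.5 N, so it was on the buffer.

**Last checks**
- **Base position:** in the scene picture the base rim is within about 1 mm of where it should be against the buffer, and it looks the same before and after I let go.
- **Disagreement:** the trained networks put the base at about 85.5 mm and the cap at about −51.7 mm, 2–2.5 mm short of the buffer face. That is close to the calibration error, and I trusted the hard stop.
- **Everything else:** the final picture shows the other things where they stood.
- **Contact:** the wrist force read about zero with the gripper clear.

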